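# Load a rack of blood tubes into the benchtop sampler

## Robot

A 6-joint arm with a two-finger parallel gripper is mounted at the origin on a cart in front of the work surface, level with it; the furniture and walls round the work are solid. World frame = base frame: x ahead of the robot, y to its left, z up, the work surface at z = 0. Lengths are in m, angles in rad, forces in N, time in s.
With the tool pointing down it reaches from about 0.35 to 0.85 m from the base axis. Payload 8.1 kg.
Tool frame: the origin (TCP) lies between the finger pads; the fingertips stand nose_length ahead of it and the grasp point (between the pads) lies 2 mm behind it (nose_length is the distance from the TCP to the fingertips, in m); z points along the fingers, x is the direction in which the jaws open and shut, and the axes are right-handed (so a half turn about z gives the same grasp; the last joint's range is limited). The gripper opens to 93 mm and grips with 3 to 60 N. Pads are 15 mm wide; open, the fingers measure 128 mm over their backs; the gripper's body (75 mm by 188 mm) begins 65 mm behind the grasp point.
Start: joints at [-1.347, 0.13, 1.488, -0, 1.523, -0.085], TCP at [0.182, -0.572, 0.236] pointing down, gripper open.
Joint ranges: [-2.96, 2.96], [-0.89, 2.26], [0.02, 2.5], [-1.34, 4.48], [0, 2.73], [-2.66, 2.66]. Speed limits (rad/s): [2.39, 2.39, 2.79, 3.14, 3.14, 3.14].

## Interface

Orientations are given as a rotation vector (axis times angle).
In Python, from plant import * gives the robot as it stands.
- The arm moves only by the tool carry_out, never from a script. Its argument "steps" is a list of rows, each an object with "xyz": the shift along the world's x, y, z in cm, a list of three; "rot": the turn, a rotation vector about the world's x, y, z in degrees, a list of three. In form: [{"xyz": [tx, ty, tz], "rot": [rx, ry, rz]}, ...]. A call has 1 to 10 rows; each row is the pose to reach, as a shift and turn from the pose commanded when the call began; what a row does not reach only later rows make up. A row lasts 1/10 s, in which the tool goes at most 50 mm and 8.59 degrees, less where a joint would pass 70% of its speed; a pose out of reach is approached as far as the arm can. A call with a gripper value outside its range is refused whole. "grip" is the opening, from 0 (shut) to 1 (fully open), set as the call begins (left out, the last holds). The fingers move at their own pace and stop on an object; "force" is the grip in N (left out, the last holds). Time passes only in rows, so rows that repeat a pose let the fingers close. It gives the time, the measured TCP pose, the force and the opening at its end, in the units of the state.
- read_state(): the state, without advancing time (a new reading comes with each control period).
- read_camera(name): name is "scene" or "top" or "wrist"; returns the picture (480x640x3 uint8, red, green, blue); there is no depth.
- calibration(name): a dict with "fov_y" (degrees; the focal length in pixels is half the picture's height over the tangent of half this angle, whatever the lens; pixels are square), "cx", "cy" (the principal point, pixels), "dist_coeffs" ([k1, k2, p1, p2, k3] as OpenCV has them; the pictures are not rectified), "xyz" and "attitude" of the camera in the world. Camera axes: x right, y down, z forward; pixel columns grow to the right and rows downward; lengths in m; the calibration is good to about 2 mm. A picture is of the moment at which its call begins: read the wrist's pose just before it. calibration takes no time and is no camera call; for the wrist camera it gives the pose at the moment of the call.
- close_job(): hands the job in, once; it reports no verdict.
The state is a dict: "t": time; "q": joint angles; "dq": joint speeds; "joint_torque": joint torques, N m; "tool_pos": TCP position; "orientation": TCP orientation; "force": force on the tool from outside, world axes, zero at the start; "wrist_torque": the same for the moment, N m; "opening": finger opening in m.
Only numpy, scipy, OpenCV 4.12 (cv2) and the standard library are available. Lean on these libraries where they do the work, as an engineer would, in place of code of your own. Each camera call takes 0.05 s, during which the arm holds its last target.

## Task

Load the waiting rack of blood tubes into the sampler without lifting or tipping it: push it straight back along the loading lane until it stands square against the rear rail, then slide it left along the rear lane, under the hood, until it meets the end stop. Then swing the retaining lever closed, square across the lane behind the rack, and let go. Leave the other things on the desk and on the sampler as they are.

Things in the scene. Friction and masses are not known exactly. Their poses are not given: they have to be found in the camera images.
- sampler: The white and grey benchtop sampler, fixed, 222 x 360 mm. Origin: centre of its underside, on the desk; x points to its rear (away from the operator), y to its left, z up. All local positions below are in this frame, in mm. Deck top z = 10. Front left is the console, top z = 38. The loading lane (front right) leads into the rear lane, which runs left under the hood.
- loading_lane (a point): Middle of the loading lane's floor (-30, -90, 10), axes as the sampler's. Lane open at the front; right fence with face y = -172, top z = 40, ends at x = 16 (beyond it the right side is open, so the rack's right end can be reached); left face is the console's side, y = -8, top z = 38, from x = -105 to 19, with a rounded nose of 15 mm radius into the rear lane.
- rear_rail (a point): Upper edge of the rear rail's face (80, -90, 40), axes as the sampler's. The face is at x = 80, z = 10 to 40, along the whole rear lane. Opposite it, from y = 26 leftwards, runs the front guide, face x = 40, top z = 40: the lane is 40 wide there for the 36 rack, so a skewed rack catches.
- hood (a point): Middle of the overhanging hood's underside (63, 105, 105), axes as the sampler's. Hood: y = 65 to 145, x = 16 to 110, z = 105 to 167, on a tower behind the lane (x = 86 to 116, y = 55 to 173, top z = 155).
- rack_home (a point): Where the rack's origin belongs when fully home (60, 76, 10), axes as the sampler's. Touching the rear rail it reads x = 62, touching the end stop y = 79. The stop's face is at y = 154, top z = 54. The rack's right end then lies at about y = 4, some 60 mm to the right of the hood.
- rack: Grey rack with five purple-capped blood tubes fixed in a row, loose, 0.32 kg, in the loading lane, lying across it. Slides on the deck (friction about 0.4); tips if pushed above some 35 mm from its underside. Body 36 (x) x 150 (y) x 48 (z) mm with upright faces; tube tops 83 mm above its underside. Origin: centre of its underside; its y axis runs along the row, nearly parallel to the sampler's y.
- stop_lever (a joint): Retaining lever, a flat dark steel arm, 10 mm wide, z = 42 to 50, turning in the horizontal plane. 0 rad = closed: points to the sampler's -x, square across the rear lane just behind a rack that is home (it cannot close on one that is not). 1.57 = open: points to -y, above the rear rail. Light friction (0.04 N m), stays where it is left; stops at 0 and 1.62. Starts open.
- lever_pivot (a point): The lever's vertical pivot axis (90, -5, 46), axes as the sampler's.
- lever_knob (a point): Upright black knob at the lever's end, 66 mm from the pivot axis: 18 mm diameter, z = 54 to 84, the point on its axis at z = 70. Push it sideways to swing the lever.
- dropper: Bystander, to be left alone: amber dropper bottle, 29 x 102 mm; origin at its underside's centre.
- carton: Bystander, to be left alone: small white carton, 51 x 51 x 89 mm; origin at its underside's centre.
- slides: Bystander, to be left alone: green slide box, 73 x 105 x 34 mm; origin at its underside's centre.
- tape: Bystander, to be left alone: tape roll, 92 x 48 mm; origin at its underside's centre.
- mouse: Bystander, to be left alone: computer mouse, 109 x 60 x 36 mm; origin at its underside's centre.
- pad: Bystander, to be left alone: yellow sticky pad on the hood, 50 x 50 x 13 mm; origin at its underside's centre.
- pencil: Bystander, to be left alone: green pencil on the console, 123 mm; origin at its underside's centre.

How it is judged:
On the way, in this order (a step that is already met when the one before it is completed fails the run):
1. the rack stands square against the rear rail, still at the right of the hood (x of rack in the frame of sampler above 0.055 m and y of rack in the frame of sampler below -0.02 m and angle between the y axis of rack and the y axis of sampler, either way round below 0.08 rad), for 0.1 s.
2. the rack is fully home at the end stop, under the hood (y of rack in the frame of sampler above 0.07 m and x of rack in the frame of sampler between 0.054 and 0.066 m and angle between rack's own z axis and vertical below 0.06 rad and angle between the y axis of rack and the y axis of sampler, either way round below 0.08 rad), for 0.2 s.
At the end, for the whole second after the job is handed in: The rack stands upright in the rear lane within 9 mm of the end stop, square to the lane within 0.08 rad, at rest, and the retaining lever is closed behind it to within 0.10 rad (all of step 2 and linear speed of rack below 0.01 m/s and value of joint stop_lever below 0.1 rad); the robot touches nothing.
It fails at once if the rack is lifted off the deck (more than 15 mm) (z of rack in the frame of sampler above 0.025 m).
It fails at once if the rack tips (more than 0.25 rad) (angle between rack's own z axis and vertical above 0.25 rad).
It fails at once if another thing on the desk or the sampler is moved by more than 25 mm (distance of any of dropper, carton, slides, tape, mouse, pad, pencil from where it was at the start of the episode above 0.025 m).
It also fails if it takes over 64 s, if anything falls off the work surface, if the arm or the gripper's body presses on something with over 40 N, if the wrist force passes 120 N, or if a joint passes its speed limit or range.

## Working session

There is one attempt and no reset: what is moved stays moved. The work goes in short steps, Python scripts to look and compute and a tool call to move; the robot and the scene stay as the last step left them, time stands still between calls to the robot, and variables do not carry over. Pictures are saved under pics/ and viewed, and the job is handed in when it is done.

Besides the shell and the picture viewer there is one more tool, called after "Request:" as name(argument=value, ...) on one line, values as JSON. carry_out: Moves the arm, as the interface text tells. Its arguments: {"type":"object","properties":{"steps":{"type":"array","items":{"type":"object","properties":{"xyz":{"type":"array","items":{"type":"number"}},"rot":{"type":"array","items":{"type":"number"}}}}},"grip":{"type":"number"},"force":{"type":"number"}},"required":["steps"]}

```bash
ls; mkdir -p pics; python3 - <<'E'
from plant import *
import cv2
print(read_state())
for n in ["scene","top","wrist"]:
    c=calibration(n);print(n,c)
    im=read_camera(n);cv2.imwrite(f"pics/{n}0.png",im[:,:,::-1])
E
```

```text
pics
{'t': 0.0, 'q': array([-1.34737128e+00,  1.31162921e-01,  1.48924305e+00,  1.58026276e-05,
        1.52300500e+00, -8.54703907e-02]), 'dq': array([-3.18372705e-04, -6.48131247e-04,  8.11460548e-04, -1.45037385e-05,
       -1.35715728e-03, -5.80354476e-04]), 'joint_torque': array([-3.89328401e-03, -5.59845793e+01, -4.91772258e+01,  7.63472356e-02,
        3.53763567e-02, -1.00333100e-04]), 'tool_pos': array([ 0.18227333, -0.57109099,  0.23460627]), 'orientation': array([-2.53575792e+00,  1.85255383e+00,  2.13694205e-03]), 'force': array([ 0.11905582, -0.3406683 , -0.11798818]), 'wrist_torque': array([-0.00085998,  0.00987488, -0.02308339]), 'opening': 0.092999466258072}
scene {'fov_y': 55.89563997632541, 'cx': 323.6370251024805, 'cy': 245.0710391518377, 'dist_coeffs': array([0.04034049, 0.        , 0.        , 0.        , 0.        ]), 'xyz': array([-0.36395136, -0.49913591,  0.59231065]), 'attitude': array([-1.78913477,  1.11423815, -0.67943032])}
top {'fov_y': 44.26218161417393, 'cx': 326.7235076380768, 'cy': 232.31441911267575, 'dist_coeffs': array([0.0175469, 0.       , 0.       , 0.       , 0.       ]), 'xyz': array([ 0.23012303, -0.08534989,  1.71183785]), 'attitude': array([-2.12840012,  2.14287202, -0.16338652])}
wrist {'fov_y': 67.57345530719378, 'cx': 324.6619705415382, 'cy': 237.1897004495596, 'dist_coeffs': array([-0.04147981,  0.        ,  0.        ,  0.        ,  0.        ]), 'xyz': array([ 0.25567422, -0.54743334,  0.3839555 ]), 'attitude': array([ 2.34506079, -1.71388039, -0.24331028])}
```

View pics/scene0.png

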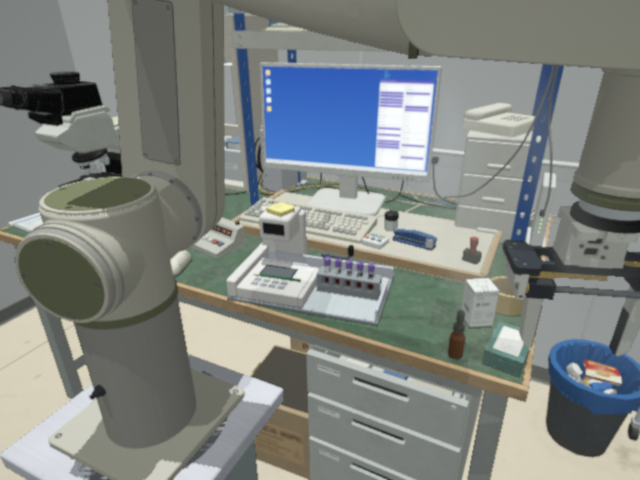

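View pics/top0.png

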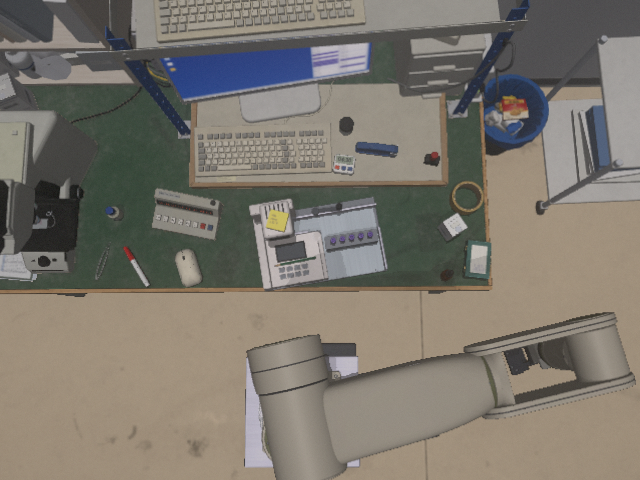

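```bash
python3 - <<'E'
import cv2
im=cv2.imread('pics/top0.png');cv2.imwrite('pics/top0z.png',cv2.resize(im[40:280,200:520],None,fx=2.5,fy=2.5,interpolation=cv2.INTER_CUBIC))
import plant;print([n for n in dir(plant) if n[0]!='_'])
E
```

```text
['IKError', 'calibration', 'close_job', 'nose_length', 'read_camera', 'read_state']
```

View pics/top0z.png

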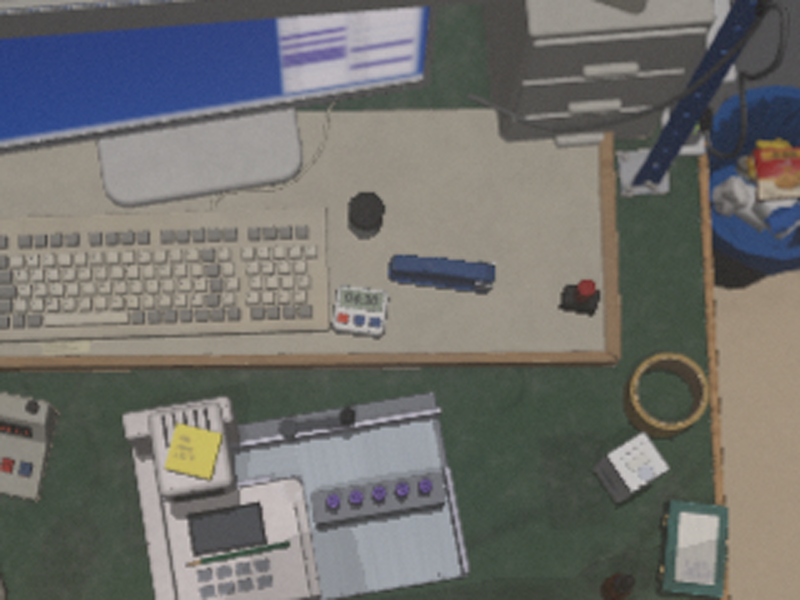

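```bash
cat > h.py <<'E'
import numpy as np, cv2
from scipy.spatial.transform import Rotation as R
from plant import *
def cam(n):
    c=calibration(n); f=240/np.tan(np.radians(c['fov_y']/2))
    K=np.array([[f,0,c['cx']],[0,f,c['cy']],[0,0,1.]])
    return K,np.array(c['dist_coeffs']),np.array(c['xyz']),R.from_rotvec(c['attitude']).as_matrix()
def ray(cm,uv,z):
    K,d,p,Rm=cm
    q=cv2.undistortPoints(np.array(uv,float).reshape(-1,1,2),K,d).reshape(-1,2)
    D=np.c_[q,np.ones(len(q))]@Rm.T
    z=np.broadcast_to(z,len(q))
    return p+D*((z-p[2])/D[:,2])[:,None]
def proj(cm,P):
    K,d,p,Rm=cm
    X=(np.atleast_2d(P)-p)@Rm
    return cv2.projectPoints(X,np.zeros(3),np.zeros(3),K,d)[0].reshape(-1,2)
def fit(L,W):
    "2D rigid: W=Rot*L+t"
    L=np.array(L)[:,:2];W=np.array(W)[:,:2];l=L.mean(0);w=W.mean(0)
    A=L-l;B=W-w
    a=np.arctan2((A[:,0]*B[:,1]-A[:,1]*B[:,0]).sum(),(A*B).sum())
    M=np.array([[np.cos(a),-np.sin(a)],[np.sin(a),np.cos(a)]])
    t=w-M@l
    return a,t,np.abs(W-(L@M.T+t))
E
python3 - <<'E'
from h import *
c=cam('top')
Z=lambda u,v:(200+u/2.5,40+v/2.5)
uv=[Z(347,414),Z(289,428),Z(333,499),Z(425,486),Z(466,575),Z(438,396)]
print(ray(c,uv,[.084,.05,.093,.093,.04,.04]).round(4))
s=read_state();print(nose_length, R.from_rotvec(s['orientation']).as_matrix().round(3))
print(c[3].round(3))
E
```

```text
[[ 0.5672 -0.1102  0.084 ]
 [ 0.5583 -0.0441  0.05  ]
 [ 0.4692 -0.0937  0.093 ]
 [ 0.4831 -0.1959  0.093 ]
 [ 0.3888 -0.2442  0.04  ]
 [ 0.5967 -0.2164  0.04  ]]
0.017 [[ 0.304 -0.953 -0.   ]
 [-0.953 -0.304  0.001]
 [-0.001 -0.    -1.   ]]
[[-0.006 -0.987  0.158]
 [-1.     0.007  0.006]
 [-0.007 -0.158 -0.987]]
```

View pics/wrist0.png

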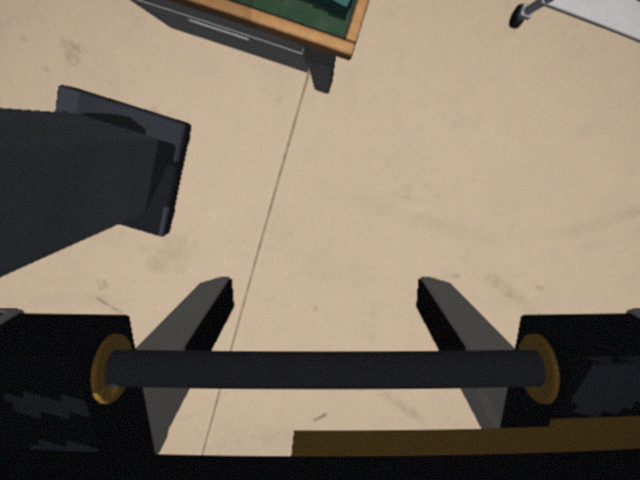

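Request:
carry_out(steps=[{"xyz": [2,4,2],"rot": [0,0,0]},{"xyz": [4,8,4],"rot": [0,0,-2]},{"xyz": [7,12,6],"rot": [0,0,-4]},{"xyz": [9,16,8],"rot": [0,0,-6]},{"xyz": [12,20,9],"rot": [0,0,-8]},{"xyz": [14,24,9],"rot": [0,0,-10]},{"xyz": [16,28,9],"rot": [0,0,-10]},{"xyz": [18,32,9],"rot": [0,0,-10]},{"xyz": [20,36,9],"rot": [0,0,-10]},{"xyz": [21,40,9],"rot": [0,0,-10]}])

```text
t: 1.15
tool_pos: [0.393, -0.1697, 0.3254]
orientation: [-2.366, 2.067, 0.0]
force: [0.8, 0.3, 0.4]
opening: 0.0932
```

Request:
carry_out(steps=[{"xyz": [1,3,0],"rot": [0,0,0]},{"xyz": [1,3,0],"rot": [0,0,0]},{"xyz": [1,3,0],"rot": [0,0,0]}])

```text
t: 1.45
tool_pos: [0.4024, -0.1413, 0.3255]
orientation: [2.367, -2.065, 0.0]
force: [-0.3, -0.5, -0.1]
opening: 0.0929
```

```bash
python3 - <<'E'
from h import *
s=read_state();print(s['t'],s['tool_pos'],R.from_rotvec(s['orientation']).as_matrix().round(3).tolist())
c=cam('wrist');np.save('w1.npy',np.array(list(c),dtype=object),allow_pickle=True)
im=read_camera('wrist');cv2.imwrite('pics/w1.png',im[:,:,::-1])
im=read_camera('top');cv2.imwrite('pics/t1.png',im[:,:,::-1])
E
```

```text
1.45 [ 0.40237803 -0.14127004  0.32551986] [[0.136, -0.991, -0.0], [-0.991, -0.136, -0.0], [0.0, 0.0, -1.0]]
```

View pics/w1.png

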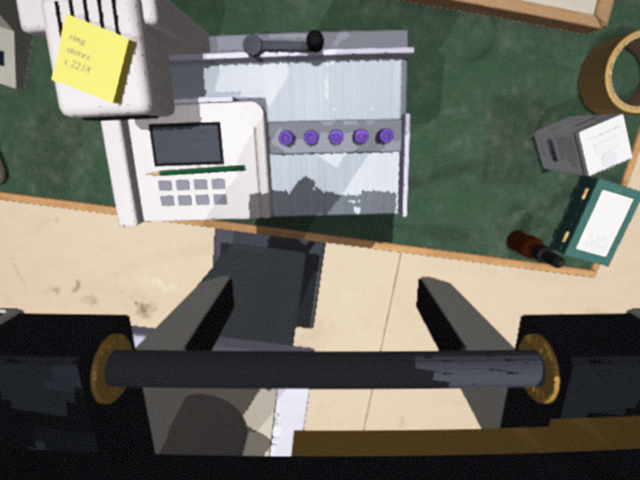

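```bash
python3 - <<'E'
import cv2
im=cv2.imread('pics/w1.png');cv2.imwrite('pics/w1z.png',cv2.resize(im[20:230,160:430],None,fx=2.8,fy=2.8,interpolation=cv2.INTER_CUBIC))
E
```

```text
(no output)
```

View pics/w1z.png

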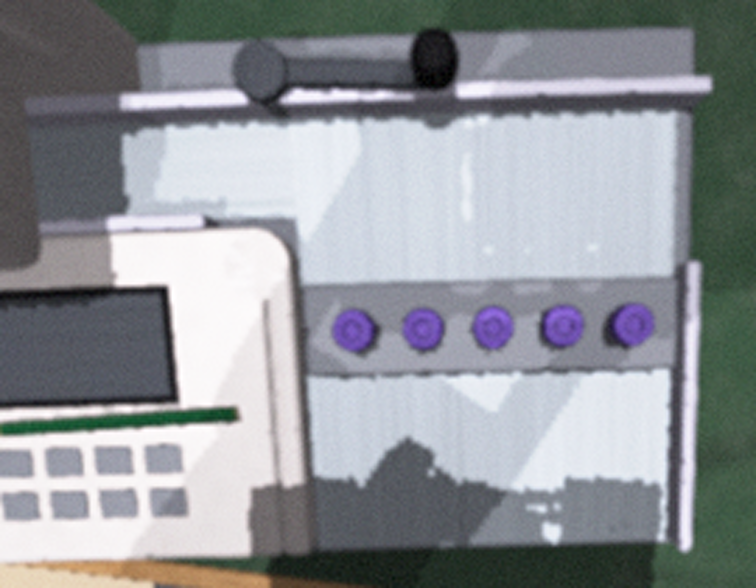

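```bash
python3 - <<'E'
from h import *
c=tuple(np.load('w1.npy',allow_pickle=True))
Z=lambda L:[((u+.5)/2.8-.5+160,(v+.5)/2.8-.5+20) for u,v in L]
rail=ray(c,Z([(122,109),(712,92)]),.04)
fen=ray(c,Z([(686,265),(681,549)]),.04)
d=rail[0]-rail[1];a=np.arctan2(-d[0],d[1])
df=fen[0]-fen[1];a2=np.arctan2(df[1],df[0])
print('yaw',np.degrees([a,a2]),'fence len',np.linalg.norm(df))
yaw=(a*2+a2)/3
M=np.array([[np.cos(yaw),-np.sin(yaw)],[np.sin(yaw),np.cos(yaw)]])
rl=rail[:,:2]@M; fl=fen[:,:2]@M
ol=np.array([rl[:,0].mean()-.08, fl[:,1].mean()+.172])
print(rl,fl,'o',M@ol,'fence rear x local',fl[0,0]-ol[0], fl[1,0]-ol[0])
pts=ray(c,Z([(260,70),(434,57),(354,330),(423,328),(493,327),(563,326),(632,324)]),[.052,.084]+[.093]*5)
loc=pts[:,:2]@M-ol
print((loc*1000).round(1))
e=loc[2]-loc[6];print('rack ang deg',np.degrees(np.arctan2(-e[0],e[1])))
# caps by mask
im=cv2.imread('pics/w1.png');hsv=cv2.cvtColor(im,cv2.COLOR_BGR2HSV)
m=cv2.inRange(hsv,(118,90,60),(145,255,255));n,_,st,ce=cv2.connectedComponentsWithStats(m)
C=np.array(sorted([tuple(ce[i]) for i in range(1,n) if st[i,4]>60]));print(C.round(1))
loc=ray(c,C,.092)[:,:2]@M-ol;print((loc*1000).round(1))
e=loc[0]-loc[-1];print(np.degrees(np.arctan2(-e[0],e[1])))
# body edges at z=.058: left/right ends, rear/front edges
b=ray(c,Z([(310,375),(672,368),(674,280),(300,285)]),.058)[:,:2]@M-ol;print((b*1000).round(1))
np.save('frame.npy',np.array([yaw,*(M@ol)]))
# top check with t1
E
```

```text
yaw [ 9.23787817 10.08038806] fence len 0.12017853411034451
[[ 0.53658747 -0.07517357]
 [ 0.53543535 -0.31022394]] [[ 0.46973371 -0.30141419]
 [ 0.34956095 -0.30259229]] o [ 0.47123148 -0.05280282] fence rear x local 0.013722299933187188 -0.1064504596601919
[[  89.9   -3.6]
 [  84.8  -71.1]
 [  -8.   -38.5]
 [  -8.1  -63.8]
 [  -8.5  -89.5]
 [  -8.9 -115.2]
 [  -8.8 -140.6]]
rack ang deg -0.4852905648856879
[[286.1 137.7]
 [310.6 137.2]
 [335.6 136.4]
 [360.5 135.9]
 [385.1 135.5]]
[[  -8.1  -38.3]
 [  -8.4  -63.7]
 [  -8.4  -89.4]
 [  -8.7 -115. ]
 [  -8.9 -140.5]]
-0.46424627599205787
[[ -25.3  -16. ]
 [ -26.9 -162.9]
 [   7.3 -162.9]
 [   9.8  -14.4]]
```

```bash
python3 - <<'E'
import cv2
im=cv2.imread('pics/t1.png');cv2.imwrite('pics/t1z.png',cv2.resize(im[185:300,240:400],None,fx=5,fy=5,interpolation=cv2.INTER_CUBIC))
E
```

```text
(no output)
```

View pics/t1z.png

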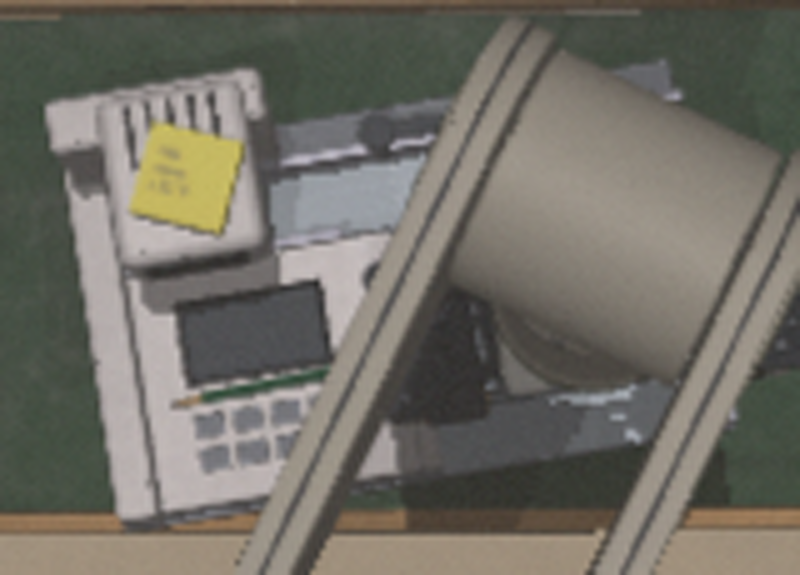

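```bash
python3 - <<'E'
import cv2
im=cv2.imread('pics/top0.png');cv2.imwrite('pics/t0z.png',cv2.resize(im[185:300,240:400],None,fx=5,fy=5,interpolation=cv2.INTER_CUBIC))
E
```

```text
(no output)
```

View pics/t0z.png

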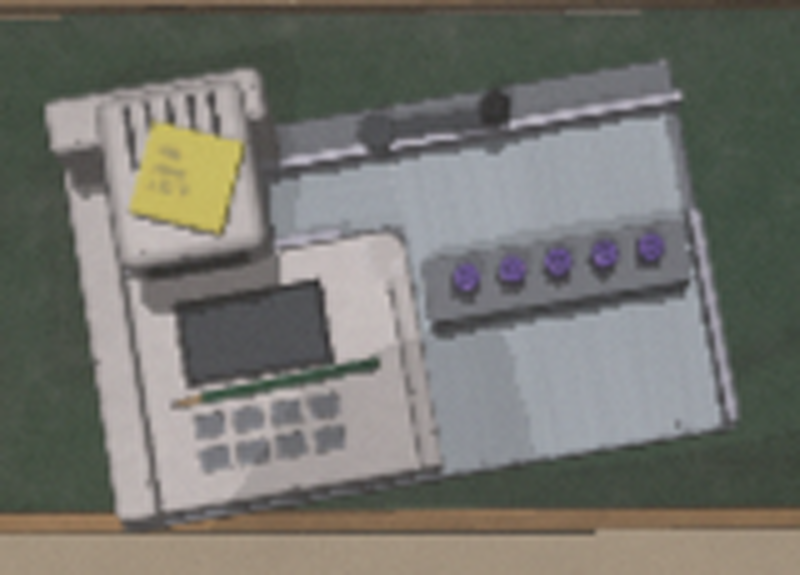

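```bash
python3 - <<'E'
from h import *
c=cam('top')
Z=lambda L:[((u+.5)/5-.5+240,(v+.5)/5-.5+185) for u,v in L]
f=np.load('frame.npy');yaw=f[0];M=np.array([[np.cos(yaw),-np.sin(yaw)],[np.sin(yaw),np.cos(yaw)]])
L=lambda P:((P[:,:2]-f[1:])@M*1000).round(1)
r=ray(c,Z([(282,168),(680,101),(690,212),(728,420),(738,428)]),[.04]*4+[.01]);print(L(r))
d=r[0]-r[1];print('rail yaw',np.degrees(np.arctan2(-d[0],d[1])))
d=r[2]-r[3];print('fence yaw',np.degrees(np.arctan2(d[1],d[0])))
q=ray(c,Z([(467,275),(512,267),(558,260),(604,253),(650,246)]),.092);print(L(q))
q=ray(c,Z([(377,131),(495,105)]),[.052,.084]);print(L(q), np.degrees(yaw))
E
```

```text
[[  78.8   53.2]
 [  77.9 -179.8]
 [  13.  -173.4]
 [-108.4 -172.5]
 [-111.6 -180.6]]
rail yaw 9.29273368784198
fence yaw 9.08033223729563
[[  -8.5  -39.5]
 [  -8.4  -64.8]
 [  -8.9  -90.7]
 [  -9.4 -116.5]
 [ -10.  -142.4]]
[[ 88.4  -4.3]
 [ 85.2 -71.9]] 9.5187147969931
```

```bash
cat >> h.py <<'E'
def frame():
    y,ox,oy=np.load('frame.npy');M=np.array([[np.cos(y),-np.sin(y)],[np.sin(y),np.cos(y)]]);return M,np.array([ox,oy])
def S2W(x,y): M,o=frame();return M@np.array([x,y])/1000+o
def W2S(P): M,o=frame();return ((np.atleast_2d(P)[:,:2]-o)@M*1000)
E
python3 - <<'E'
from h import *
M,o=frame();ref=M@np.array([.08,-.172])+o
y=np.radians(9.3);M2=np.array([[np.cos(y),-np.sin(y)],[np.sin(y),np.cos(y)]])
o2=ref-M2@np.array([.08,-.172])
# keep rail x at y=-90: shift
o2=o2+M2@np.array([-(.2/57.3)*0.0*80,0.0005]);np.save('frame.npy',np.array([y,*o2]))
print(o2)
s=read_state();print(s['tool_pos'],W2S(s['tool_pos']))
t=S2W(-60,-90);print((t-s['tool_pos'][:2])*100,(.039-s['tool_pos'][2])*100)
print('unit x',M2[:,0],'unit y',M2[:,1])
E
```

```text
[ 0.4717485  -0.05190077]
[ 0.40208822 -0.1423839   0.32547504] [[-83.36705679 -78.03642226]]
[ 2.49932734 -0.80301194] -28.647503910023957
unit x [0.98685572 0.16160382] unit y [-0.16160382  0.98685572]
```

Request:
carry_out(steps=[{"xyz": [1,-0.4,-4],"rot": [0,0,1.5]},{"xyz": [2,-0.8,-8],"rot": [0,0,1.5]},{"xyz": [2.5,-0.8,-12],"rot": [0,0,1.5]},{"xyz": [2.5,-0.8,-16],"rot": [0,0,1.5]},{"xyz": [2.5,-0.8,-20],"rot": [0,0,1.5]},{"xyz": [2.5,-0.8,-24],"rot": [0,0,1.5]},{"xyz": [2.5,-0.8,-26.5],"rot": [0,0,1.5]},{"xyz": [2.5,-0.8,-28.5],"rot": [0,0,1.5]},{"xyz": [2.5,-0.8,-28.5],"rot": [0,0,1.5]},{"xyz": [2.5,-0.8,-28.5],"rot": [0,0,1.5]}])

```text
t: 2.55
tool_pos: [0.427, -0.1505, 0.0408]
orientation: [2.39, -2.038, -0.001]
force: [0.4, -0.6, 0.4]
opening: 0.0928
```

```bash
python3 - <<'E'
from h import *
s=read_state();print(s['t'],s['tool_pos'],W2S(s['tool_pos']),s['force'])
im=read_camera('wrist');cv2.imwrite('pics/w2.png',im[:,:,::-1])
E
```

```text
2.55 [ 0.42695668 -0.15051138  0.04079067] [[-60.13891131 -90.07591346]] [ 0.37131813 -0.57120278  0.39547933]
```

View pics/w2.png

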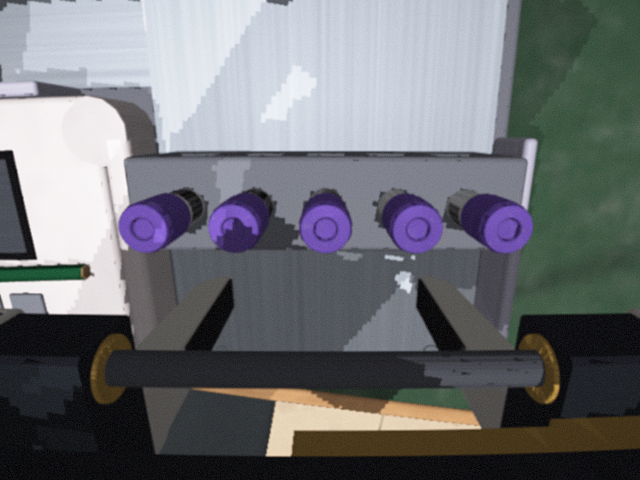

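Request:
carry_out(steps=[{"xyz": [0.99,0.16,0]},{"xyz": [1.78,0.29,0]},{"xyz": [2.27,0.37,0]},{"xyz": [2.76,0.45,0]},{"xyz": [3.45,0.57,0]},{"xyz": [4.24,0.69,0]},{"xyz": [5.03,0.82,0]},{"xyz": [5.82,0.95,0]},{"xyz": [6.51,1.07,0]},{"xyz": [7.2,1.18,0]}])

```text
validation failed for argument at $.st...
```

```bash
python3 - <<'E'
from h import *
s=read_state();print(s['t'],s['tool_pos'],W2S(s['tool_pos']),s['force'])
im=read_camera('wrist');cv2.imwrite('pics/w3.png',im[:,:,::-1])
E
```

```text
2.6 [ 0.427823   -0.15069327  0.04169291] [[-59.31337296 -90.39540859]] [-0.38753828  0.10549878  0.50133246]
```

View pics/w3.png

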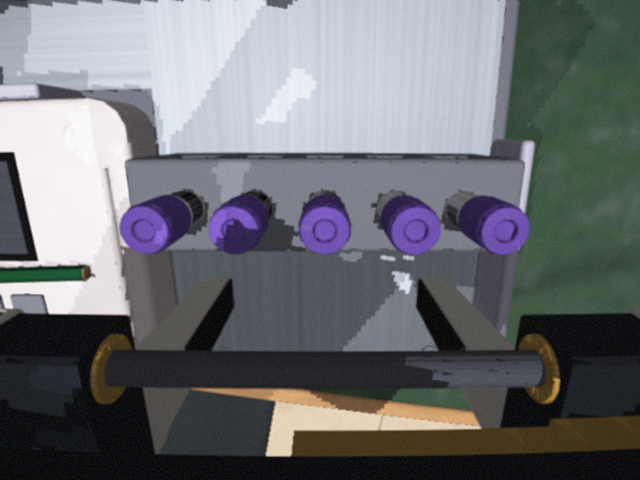

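Rot is required in each row.

Request:
carry_out(steps=[{"xyz": [0.99,0.16,0],"rot": [0,0,0]},{"xyz": [1.78,0.29,0],"rot": [0,0,0]},{"xyz": [2.27,0.37,0],"rot": [0,0,0]},{"xyz": [2.76,0.45,0],"rot": [0,0,0]},{"xyz": [3.45,0.57,0],"rot": [0,0,0]},{"xyz": [4.24,0.69,0],"rot": [0,0,0]},{"xyz": [5.03,0.82,0],"rot": [0,0,0]},{"xyz": [5.82,0.95,0],"rot": [0,0,0]},{"xyz": [6.51,1.07,0],"rot": [0,0,0]},{"xyz": [7.2,1.18,0],"rot": [0,0,0]}])

```text
t: 3.65
tool_pos: [0.4999, -0.1377, 0.0405]
orientation: [2.392, -2.036, -0.0]
force: [-1.5, -1.4, 0.9]
opening: 0.0933
```

```bash
python3 - <<'E'
from h import *
s=read_state();print(s['t'],s['tool_pos'],W2S(s['tool_pos']),s['force'])
im=read_camera('wrist');cv2.imwrite('pics/w4.png',im[:,:,::-1])
E
```

```text
3.65 [ 0.49991707 -0.13765554  0.04051267] [[ 13.94002286 -89.17973083]] [-1.49363403 -1.38842321  0.94174194]
```

View pics/w4.png

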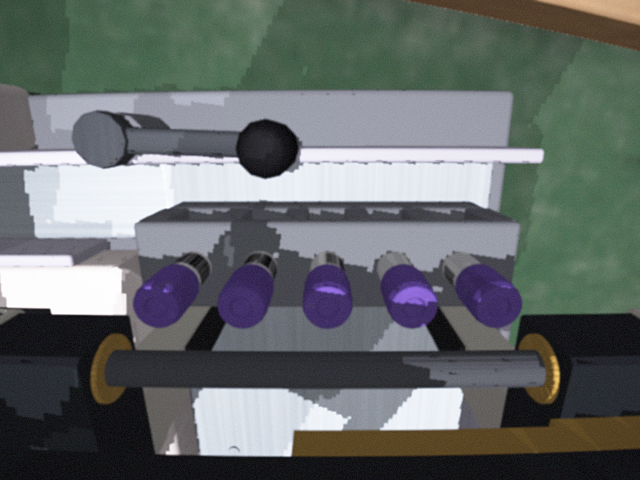

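Request:
carry_out(steps=[{"xyz": [0.4,0.06,0],"rot": [0,0,0]},{"xyz": [0.8,0.13,0],"rot": [0,0,0]},{"xyz": [1.2,0.19,0],"rot": [0,0,0]},{"xyz": [1.5,0.24,0],"rot": [0,0,0]},{"xyz": [1.8,0.29,0],"rot": [0,0,0]},{"xyz": [1.95,0.32,0],"rot": [0,0,0]}])

```text
t: 4.3
tool_pos: [0.5191, -0.1346, 0.0406]
orientation: [-2.392, 2.036, -0.0]
force: [-1.6, 0.5, 0.6]
opening: 0.093
```

```bash
python3 - <<'E'
from h import *
s=read_state();print(s['t'],s['tool_pos'],W2S(s['tool_pos']),s['force'])
E
```

```text
4.3 [ 0.51910082 -0.13460894  0.04063404] [[ 33.36395419 -89.27334825]] [-1.59860741  0.48272821  0.59443213]
```

Request:
carry_out(steps=[{"xyz": [0.1,0.02,0],"rot": [0,0,0]},{"xyz": [0.2,0.03,0],"rot": [0,0,0]},{"xyz": [0.3,0.05,0],"rot": [0,0,0]}])

```text
t: 4.6
tool_pos: [0.5204, -0.1343, 0.0405]
orientation: [2.391, -2.034, -0.004]
force: [-13.4, -3.3, 9.6]
opening: 0.0932
```

Request:
carry_out(steps=[{"xyz": [0.1,0.02,0],"rot": [0,0,0]},{"xyz": [0.2,0.03,0],"rot": [0,0,0]}])

```text
t: 4.8
tool_pos: [0.5204, -0.1343, 0.0401]
orientation: [2.389, -2.032, -0.009]
force: [-22.6, -4.4, 16.4]
opening: 0.0929
```

```bash
python3 - <<'E'
from h import *
s=read_state();print(s['t'],s['tool_pos'],W2S(s['tool_pos']),s['force'])
im=read_camera('wrist');cv2.imwrite('pics/w5.png',im[:,:,::-1])
E
```

```text
4.8 [ 0.52041465 -0.13425906  0.04007314] [[ 34.71705345 -89.14038723]] [-22.56120579  -4.41993138  16.40232076]
```

View pics/w5.png

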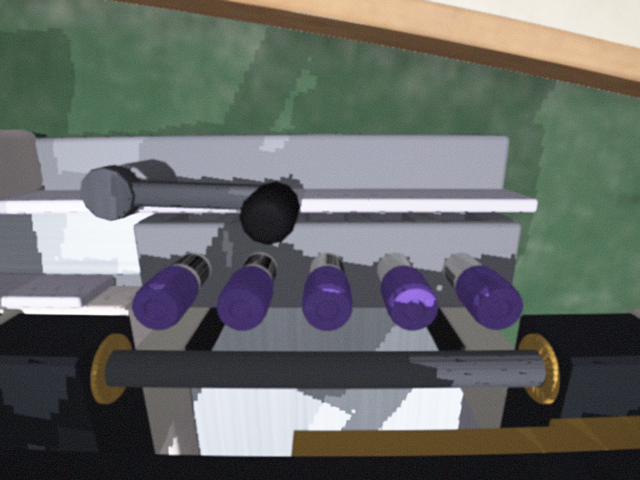

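Request:
carry_out(steps=[{"xyz": [-1,-0.16,0],"rot": [0,0,0]},{"xyz": [-2,-0.32,0],"rot": [0,0,0]},{"xyz": [-2,-0.32,3],"rot": [0,0,0]},{"xyz": [-2,-0.32,7],"rot": [0,0,0]},{"xyz": [-2,-0.32,11],"rot": [0,0,-8]},{"xyz": [-2,-1.3,15],"rot": [0,0,-16]},{"xyz": [-1,-3.3,16],"rot": [0,0,-24]},{"xyz": [0,-5.3,16],"rot": [0,0,-32]},{"xyz": [1,-7.3,16],"rot": [0,0,-40]},{"xyz": [2,-9.3,16],"rot": [0,0,-48]}], grip=0)

```text
t: 5.85
tool_pos: [0.5442, -0.2277, 0.2011]
orientation: [-1.349, 2.836, -0.001]
force: [0.5, 0.3, -0.6]
opening: 0.0175
```

Request:
carry_out(steps=[{"xyz": [1,-0.3,0],"rot": [0,0,-8]},{"xyz": [1.5,-0.3,0],"rot": [0,0,-16]},{"xyz": [1.5,-0.3,0],"rot": [0,0,-24]},{"xyz": [1.5,-0.3,0],"rot": [0,0,-32]},{"xyz": [1.5,-0.3,0],"rot": [0,0,-40]},{"xyz": [1.5,-0.3,0],"rot": [0,0,-42]},{"xyz": [1.5,-0.3,0],"rot": [0,0,-42]},{"xyz": [1.5,-0.3,0],"rot": [0,0,-42]}])

```text
t: 6.65
tool_pos: [0.5588, -0.2298, 0.2007]
orientation: [-0.254, 3.131, -0.0]
force: [-0.2, 0.2, -0.2]
opening: 0.0006
```

```bash
python3 - <<'E'
from h import *
s=read_state();Rm=R.from_rotvec(s['orientation']).as_matrix();print(s['t'],s['q'].round(2),s['tool_pos'],W2S(s['tool_pos']),s['force'],s['opening'],np.degrees(np.arctan2(Rm[1,0],Rm[0,0])))
t=S2W(57,-192);print((t-s['tool_pos'][:2])*100)
c=cam('wrist');np.save('w6.npy',np.array(list(c),dtype=object),allow_pickle=True)
im=read_camera('wrist');cv2.imwrite('pics/w6.png',im[:,:,::-1])
E
```

```text
6.65 [-0.48  0.16  1.52  0.    1.46  2.5 ] [ 0.55876218 -0.22983656  0.20069824] [[  57.11484846 -189.65869581]] [-0.16122183  0.24011943 -0.23953724] 0.0005911608637015112 -170.7284427359028
[ 0.02650248 -0.23290894]
```

View pics/w6.png

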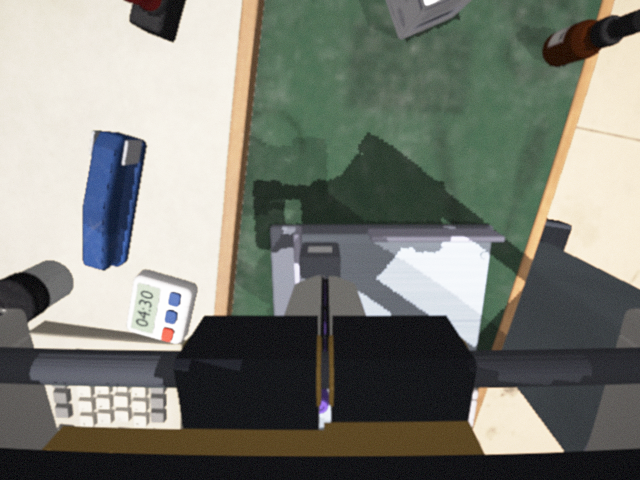

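```bash
python3 - <<'E'
from h import *
c=cam('top');Z=lambda u,v:(200+u/2.5,40+v/2.5)
P=ray(c,[Z(597,470),Z(620,503),Z(647,434),Z(670,468),Z(628,392)],[0,0,.089,.089,.04]);print(P.round(3),W2S(P).round(0))
s=read_state()
for y in(-224,):
  t=S2W(59,y);print((t-s['tool_pos'][:2])*100)
E
```

```text
[[ 0.515 -0.404  0.   ]
 [ 0.476 -0.43   0.   ]
 [ 0.541 -0.445  0.089]
 [ 0.502 -0.469  0.089]
 [ 0.6   -0.436  0.04 ]] [[ -14. -355.]
 [ -57. -374.]
 [   5. -399.]
 [ -38. -416.]
 [  64. -400.]]
[ 0.73796169 -3.35822648]
```

Request:
carry_out(steps=[{"xyz": [0,-1,0],"rot": [0,0,8]},{"xyz": [0,-2,0],"rot": [0,0,16]},{"xyz": [0,-3.4,0],"rot": [0,0,24]},{"xyz": [0.7,-3.4,0],"rot": [0,0,32]},{"xyz": [0.7,-3.4,0],"rot": [0,0,40]},{"xyz": [0.7,-3.4,0],"rot": [0,0,48]},{"xyz": [0.7,-3.4,0],"rot": [0,0,56]},{"xyz": [0.7,-3.4,0],"rot": [0,0,64]},{"xyz": [0.7,-3.4,0],"rot": [0,0,72]},{"xyz": [0.7,-3.4,0],"rot": [0,0,80]}], grip=0.6, force=40)

```text
t: 7.7
tool_pos: [0.5659, -0.2638, 0.2006]
orientation: [-2.213, 2.229, -0.0]
force: [1.9, 0.3, -0.0]
opening: 0.0558
```

Request:
carry_out(steps=[{"xyz": [0,0,-3],"rot": [0,0,8]},{"xyz": [0,0,-6],"rot": [0,0,10]},{"xyz": [0,0,-6],"rot": [0,0,10]},{"xyz": [0,0,-6],"rot": [0,0,10]}])

```text
t: 8.1
tool_pos: [0.5654, -0.2635, 0.1405]
orientation: [2.391, -2.037, -0.002]
force: [0.1, 0.5, 0.6]
opening: 0.0559
```

```bash
python3 - <<'E'
from h import *
s=read_state();Rm=R.from_rotvec(s['orientation']).as_matrix();print(s['t'],s['q'].round(2),s['tool_pos'],W2S(s['tool_pos']),s['force'],s['opening'],np.degrees(np.arctan2(Rm[1,0],Rm[0,0])))
c=cam('wrist');np.save('w7.npy',np.array(list(c),dtype=object),allow_pickle=True)
im=read_camera('wrist');cv2.imwrite('pics/w7.png',im[:,:,::-1])
E
```

```text
8.1 [-0.52  0.26  1.52  0.    1.36  0.89] [ 0.56542477 -0.26354522  0.14047164] [[  58.24240997 -224.0009808 ]] [0.11418662 0.52907824 0.56606518] 0.055922348386047906 -80.85707386930771
```

View pics/w7.png

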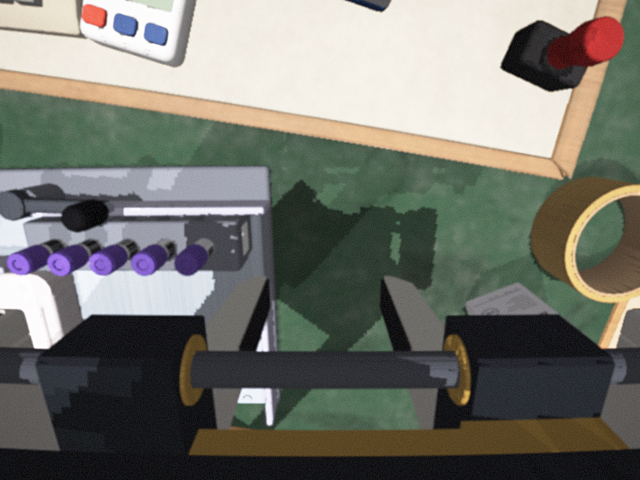

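```bash
python3 - <<'E'
from h import *
c=tuple(np.load('w7.npy',allow_pickle=True))
print(W2S(ray(c,[(250,218),(243,268),(262,211)],[.058,.058,.04])).round(1))
E
```

```text
[[  81.6 -174.2]
 [  46.2 -167.2]
 [  82.5 -179.3]]
```

Request:
carry_out(steps=[{"xyz": [0,0,-3],"rot": [0,0,0]},{"xyz": [0,0,-6],"rot": [0,0,0]},{"xyz": [0,0,-8.5],"rot": [0,0,0]},{"xyz": [0,0,-10],"rot": [0,0,0]},{"xyz": [0,0,-10],"rot": [0,0,0]}])

```text
t: 8.65
tool_pos: [0.5652, -0.2635, 0.0397]
orientation: [2.392, -2.037, -0.003]
force: [0.3, 0.3, 0.9]
opening: 0.0556
```

```bash
python3 - <<'E'
from h import *
s=read_state();Rm=R.from_rotvec(s['orientation']).as_matrix();print(s['t'],s['q'].round(2),s['tool_pos'],W2S(s['tool_pos']),s['force'],s['opening'],np.degrees(np.arctan2(Rm[1,0],Rm[0,0])))
c=cam('wrist');np.save('w8.npy',np.array(list(c),dtype=object),allow_pickle=True)
im=read_camera('wrist');cv2.imwrite('pics/w8.png',im[:,:,::-1])
im=read_camera('scene');cv2.imwrite('pics/s8.png',cv2.resize(im[180:360,220:460],None,fx=3,fy=3)[:,:,::-1])
E
```

```text
8.65 [-0.52  0.36  1.59  0.    1.19  0.89] [ 0.56524004 -0.26345971  0.03966963] [[  58.07393041 -223.88674072]] [0.34090514 0.29224635 0.88160624] 0.05559695735316327 -80.83508827616429
```

View pics/w8.png

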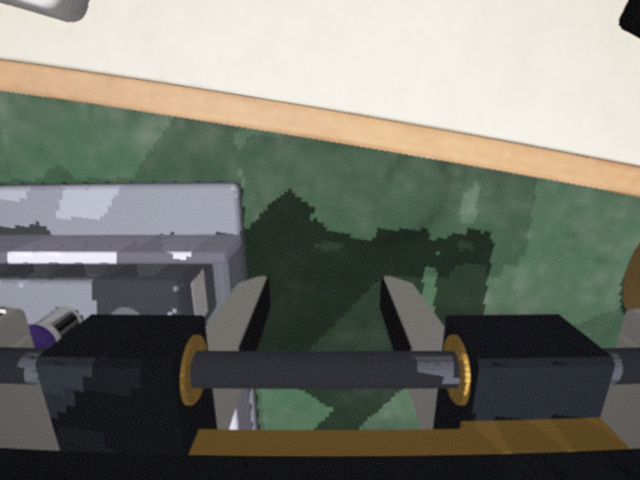

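View pics/s8.png

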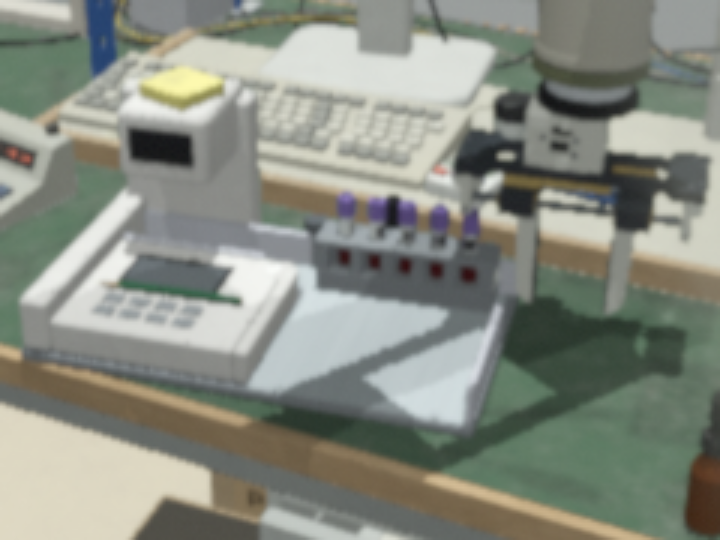

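Request:
carry_out(steps=[{"xyz": [-0.08,0.49,0],"rot": [0,0,0]},{"xyz": [-0.16,0.99,0],"rot": [0,0,0]},{"xyz": [-0.24,1.48,0],"rot": [0,0,0]},{"xyz": [-0.32,1.97,0],"rot": [0,0,0]},{"xyz": [-0.4,2.47,0],"rot": [0,0,0]},{"xyz": [-0.48,2.96,0],"rot": [0,0,0]},{"xyz": [-0.57,3.45,0],"rot": [0,0,0]},{"xyz": [-0.65,3.95,0],"rot": [0,0,0]}])

```text
t: 9.55
tool_pos: [0.5593, -0.224, 0.0407]
orientation: [2.392, -2.036, 0.0]
force: [0.5, -1.5, 1.4]
opening: 0.0558
```

```bash
python3 - <<'E'
from h import *
s=read_state();Rm=R.from_rotvec(s['orientation']).as_matrix();print(s['t'],s['q'].round(2),s['tool_pos'],W2S(s['tool_pos']),s['force'],s['opening'],np.degrees(np.arctan2(Rm[1,0],Rm[0,0])))
im=read_camera('wrist');cv2.imwrite('pics/w9.png',im[:,:,::-1])
im=read_camera('scene');cv2.imwrite('pics/s9.png',cv2.resize(im[180:360,220:460],None,fx=3,fy=3)[:,:,::-1])
E
```

```text
9.55 [-0.47  0.31  1.65 -0.    1.18  0.94] [ 0.5593102  -0.22396369  0.04066873] [[  58.60474369 -183.95158418]] [ 0.47276474 -1.54852389  1.40918093] 0.055766957943697605 -80.80718939221433
```

View pics/w9.png

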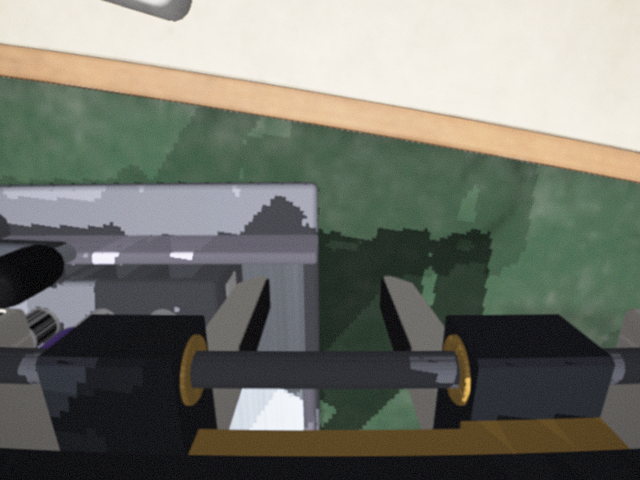

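View pics/s9.png

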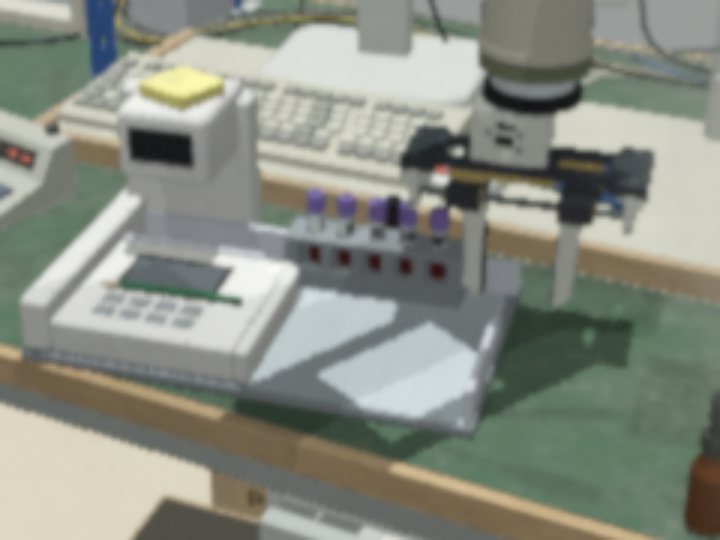

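```bash
python3 - <<'E'
import cv2,numpy as np
a=cv2.imread('pics/w8.png')[170:400,0:280];b=cv2.imread('pics/w9.png')[170:400,0:280]
o=cv2.resize(np.hstack([a,b]),(800,329),interpolation=cv2.INTER_CUBIC);o=cv2.convertScaleAbs(o,alpha=1.5,beta=20);cv2.imwrite('pics/cmp.png',o)
E
```

```text
(no output)
```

View pics/cmp.png

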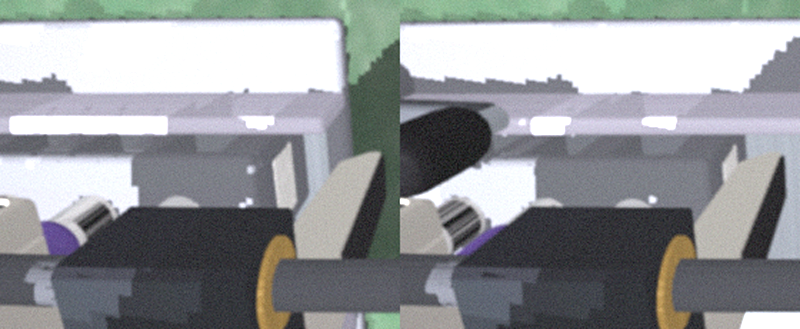

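Request:
carry_out(steps=[{"xyz": [-0.08,0.49,0],"rot": [0,0,0]},{"xyz": [-0.16,0.99,0],"rot": [0,0,0]},{"xyz": [-0.24,1.48,0],"rot": [0,0,0]},{"xyz": [-0.32,1.97,0],"rot": [0,0,0]},{"xyz": [-0.4,2.47,0],"rot": [0,0,0]},{"xyz": [-0.48,2.96,0],"rot": [0,0,0]},{"xyz": [-0.57,3.45,0],"rot": [0,0,0]},{"xyz": [-0.65,3.95,0],"rot": [0,0,0]}])

```text
t: 10.45
tool_pos: [0.5528, -0.1844, 0.0407]
orientation: [-2.392, 2.036, -0.0]
force: [-0.9, -0.8, -0.9]
opening: 0.0559
```

```bash
python3 - <<'E'
from h import *
s=read_state();Rm=R.from_rotvec(s['orientation']).as_matrix();print(s['t'],s['q'].round(2),s['tool_pos'],W2S(s['tool_pos']),s['force'],s['opening'],np.degrees(np.arctan2(Rm[1,0],Rm[0,0])))
im=read_camera('wrist');cv2.imwrite('pics/w10.png',im[:,:,::-1])
im=read_camera('scene');cv2.imwrite('pics/s10.png',cv2.resize(im[180:360,220:460],None,fx=3,fy=3)[:,:,::-1])
E
```

```text
10.45 [-0.41  0.26  1.71 -0.    1.17  1.  ] [ 0.55280784 -0.18442032  0.04066947] [[  58.57821046 -143.87717252]] [-0.94092516 -0.79008391 -0.85134556] 0.055874991666430195 -80.80777203953556
```

View pics/w10.png

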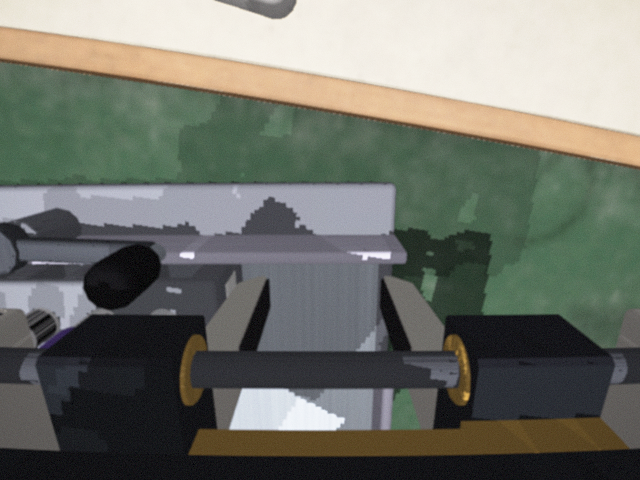

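View pics/s10.png

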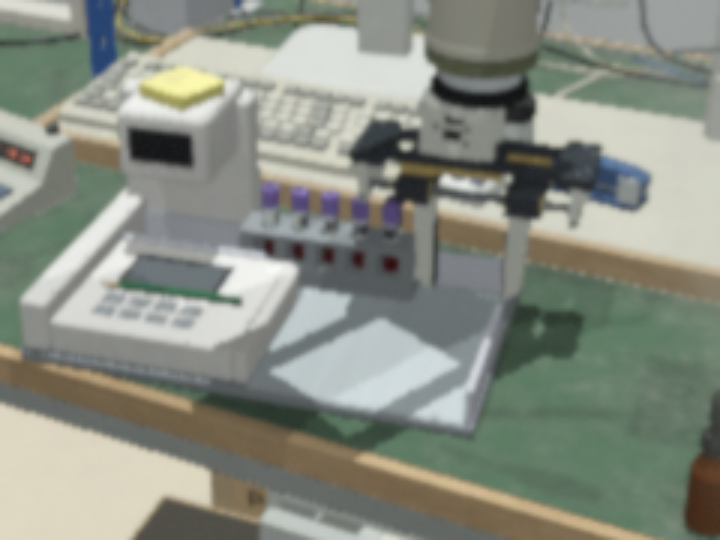

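Request:
carry_out(steps=[{"xyz": [-0.08,0.49,0],"rot": [0,0,0]},{"xyz": [-0.16,0.99,0],"rot": [0,0,0]},{"xyz": [-0.24,1.48,0],"rot": [0,0,0]},{"xyz": [-0.32,1.97,0],"rot": [0,0,0]},{"xyz": [-0.4,2.47,0],"rot": [0,0,0]},{"xyz": [-0.48,2.96,0],"rot": [0,0,0]},{"xyz": [-0.57,3.45,0],"rot": [0,0,0]},{"xyz": [-0.65,3.95,0],"rot": [0,0,0]}])

```text
t: 11.35
tool_pos: [0.5464, -0.145, 0.0407]
orientation: [-2.392, 2.036, -0.0]
force: [-0.6, -2.1, 1.1]
opening: 0.056
```

Request:
carry_out(steps=[{"xyz": [-0.08,0.49,0],"rot": [0,0,0]},{"xyz": [-0.16,0.99,0],"rot": [0,0,0]},{"xyz": [-0.24,1.48,0],"rot": [0,0,0]},{"xyz": [-0.32,1.97,0],"rot": [0,0,0]},{"xyz": [-0.4,2.47,0],"rot": [0,0,0]},{"xyz": [-0.48,2.96,0],"rot": [0,0,0]}])

```text
t: 11.95
tool_pos: [0.5414, -0.1153, 0.0406]
orientation: [2.392, -2.036, -0.0]
force: [-0.4, -3.6, 1.8]
opening: 0.0552
```

```bash
python3 - <<'E'
from h import *
s=read_state();Rm=R.from_rotvec(s['orientation']).as_matrix();print(s['t'],s['q'].round(2),s['tool_pos'],W2S(s['tool_pos']),s['force'],s['opening'],np.degrees(np.arctan2(Rm[1,0],Rm[0,0])))
im=read_camera('wrist');cv2.imwrite('pics/w11.png',im[:,:,::-1])
im=read_camera('scene');cv2.imwrite('pics/s11.png',cv2.resize(im[180:360,220:460],None,fx=3,fy=3)[:,:,::-1])
E
```

```text
11.95 [-0.3   0.19  1.8  -0.    1.16  1.11] [ 0.54144842 -0.11533352  0.04063699] [[ 58.53279412 -73.86274506]] [-0.35588795 -3.61866739  1.82755931] 0.055217978476131475 -80.80834163419695
```

View pics/w11.png

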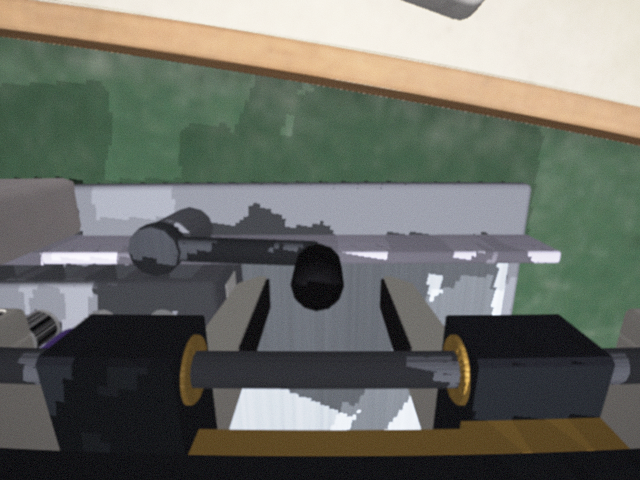

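View pics/s11.png

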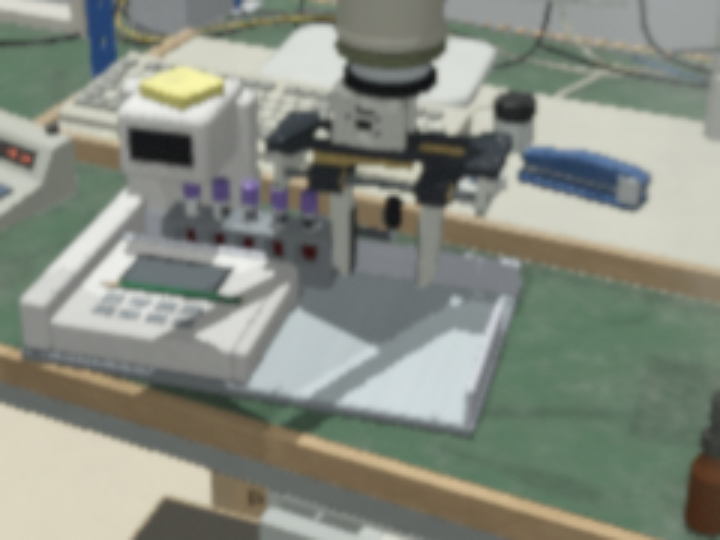

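Request:
carry_out(steps=[{"xyz": [-0.08,0.49,0],"rot": [0,0,0]},{"xyz": [-0.16,0.99,0],"rot": [0,0,0]},{"xyz": [-0.24,1.48,0],"rot": [0,0,0]},{"xyz": [-0.32,1.97,0],"rot": [0,0,0]},{"xyz": [-0.4,2.47,0],"rot": [0,0,0]},{"xyz": [-0.44,2.7,0],"rot": [0,0,0]}])

```text
t: 12.65
tool_pos: [0.5371, -0.088, 0.0405]
orientation: [-2.392, 2.036, 0.0]
force: [0.7, -1.5, -0.8]
opening: 0.0562
```

Request:
carry_out(steps=[{"xyz": [-0.03,0.2,0],"rot": [0,0,0]},{"xyz": [-0.06,0.4,0],"rot": [0,0,0]}])

```text
t: 12.85
tool_pos: [0.5367, -0.0845, 0.0407]
orientation: [-2.392, 2.036, -0.0]
force: [0.9, -0.9, -1.2]
opening: 0.0556
```

```bash
python3 - <<'E'
from h import *
s=read_state();Rm=R.from_rotvec(s['orientation']).as_matrix();print(s['t'],s['q'].round(2),s['tool_pos'],W2S(s['tool_pos']),s['force'],s['opening'])
im=read_camera('scene');cv2.imwrite('pics/s12.png',cv2.resize(im[180:360,220:460],None,fx=3,fy=3)[:,:,::-1])
E
```

```text
12.85 [-0.25  0.16  1.83  0.    1.15  1.16] [ 0.53668644 -0.08449018  0.04067754] [[ 58.81780648 -42.65525996]] [ 0.92665113 -0.88104957 -1.2042698 ] 0.05560848961309954
```

View pics/s12.png

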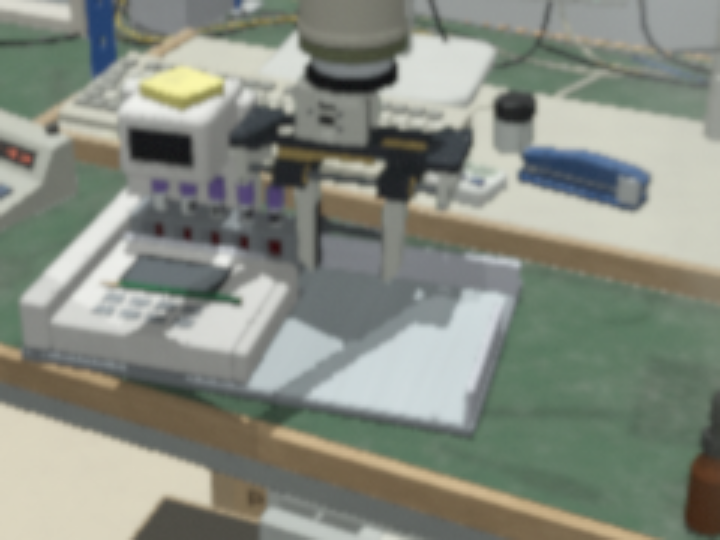

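Request:
carry_out(steps=[{"xyz": [-0.03,0.2,0],"rot": [0,0,0]},{"xyz": [-0.05,0.3,0],"rot": [0,0,0]}])

```text
t: 13.1
tool_pos: [0.5363, -0.0819, 0.0407]
orientation: [2.392, -2.036, 0.001]
force: [1.7, -5.0, -0.4]
opening: 0.0557
```

Request:
carry_out(steps=[{"xyz": [-0.02,0.15,0],"rot": [0,0,0]},{"xyz": [-0.03,0.2,0],"rot": [0,0,0]}])

```text
t: 13.3
tool_pos: [0.5367, -0.0816, 0.0413]
orientation: [2.391, -2.036, 0.006]
force: [3.5, -11.5, -1.2]
opening: 0.0553
```

```bash
python3 - <<'E'
from h import *
s=read_state();Rm=R.from_rotvec(s['orientation']).as_matrix();print(s['t'],s['tool_pos'],W2S(s['tool_pos']),s['force'],s['opening'])
im=read_camera('wrist');cv2.imwrite('pics/w13.png',im[:,:,::-1])
E
```

```text
13.3 [ 0.53673865 -0.08162815  0.04133797] [[ 59.33184979 -39.83928609]] [  3.45570247 -11.52717255  -1.18638086] 0.05530704535013234
```

View pics/w13.png

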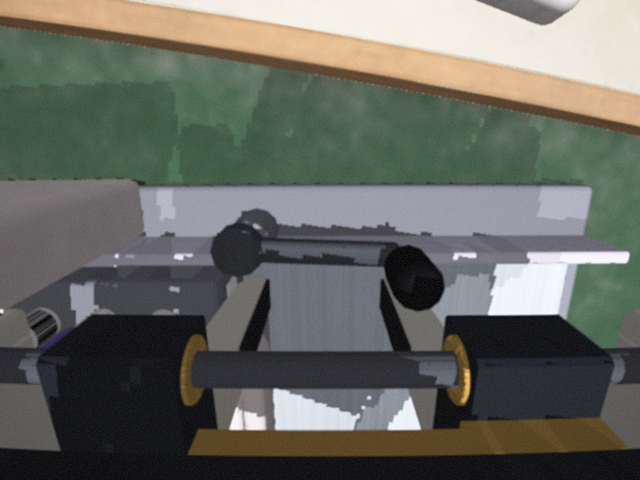

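Request:
carry_out(steps=[{"xyz": [0.16,-1,0],"rot": [0,0,0]},{"xyz": [0.32,-2,0],"rot": [0,0,0]},{"xyz": [0.32,-2,3],"rot": [0,0,0]},{"xyz": [0.32,-2,7],"rot": [0,0,0]},{"xyz": [-1,-4,11],"rot": [0,0,0]},{"xyz": [-3,-6,14],"rot": [0,0,0]},{"xyz": [-5,-6,17],"rot": [0,0,0]},{"xyz": [-5,-6,17],"rot": [0,0,0]},{"xyz": [-5,-6,17],"rot": [0,0,0]}])

```text
t: 14.25
tool_pos: [0.4862, -0.1403, 0.2115]
orientation: [-2.391, 2.037, -0.003]
force: [0.7, 0.3, 0.4]
opening: 0.0557
```

```bash
python3 - <<'E'
from h import *
s=read_state();Rm=R.from_rotvec(s['orientation']).as_matrix();print(s['t'],s['tool_pos'],W2S(s['tool_pos']),s['force'],s['opening'])
c=cam('wrist');np.save('w14.npy',np.array(list(c),dtype=object),allow_pickle=True)
im=read_camera('wrist');cv2.imwrite('pics/w14.png',im[:,:,::-1])
E
```

```text
14.25 [ 0.48616884 -0.140313    0.21153619] [[-5.69531510e-02 -8.95804957e+01]] [0.65778764 0.2638671  0.43427199] 0.05568651909391349
```

View pics/w14.png

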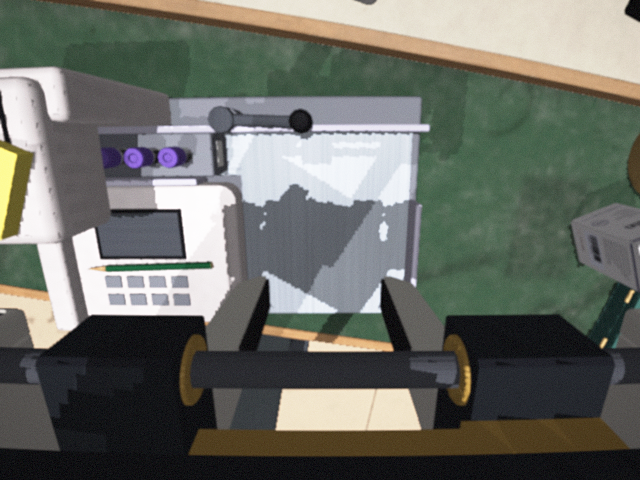

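```bash
python3 - <<'E'
from h import *
c=tuple(np.load('w14.npy',allow_pickle=True))
im=cv2.imread('pics/w14.png');hsv=cv2.cvtColor(im,cv2.COLOR_BGR2HSV)
m=cv2.inRange(hsv,(118,80,50),(145,255,255));n,_,st,ce=cv2.connectedComponentsWithStats(m)
C=[ce[i] for i in range(1,n) if st[i,4]>60]
print(np.round(C,1),W2S(ray(c,C,.09)).round(1))
print(W2S(ray(c,[(301,121),(222,120),(428,130),(130,132),(409,210),(409,280)],[.084,.052,.04,.04,.04,.04])).round(1))
print('rack rt end',W2S(ray(c,[(213,175),(213,136)],.058)).round(1))
cv2.imwrite('pics/w14z.png',cv2.resize(im[80:200,80:320],None,fx=3.3,fy=3.3,interpolation=cv2.INTER_CUBIC))
E
```

```text
[[110.4 157. ]
 [137.4 157.2]
 [171.  156.6]] [[62.1 71. ]
 [61.7 50.3]
 [61.8 24.7]]
[[  86.5  -72.3]
 [  88.9   -5.2]
 [  80.6 -179.1]
 [  80.5   79.6]
 [  10.2 -166.7]
 [ -58.8 -171. ]]
rack rt end [[44.5  4.2]
 [76.2  1.5]]
```

View pics/w14z.png

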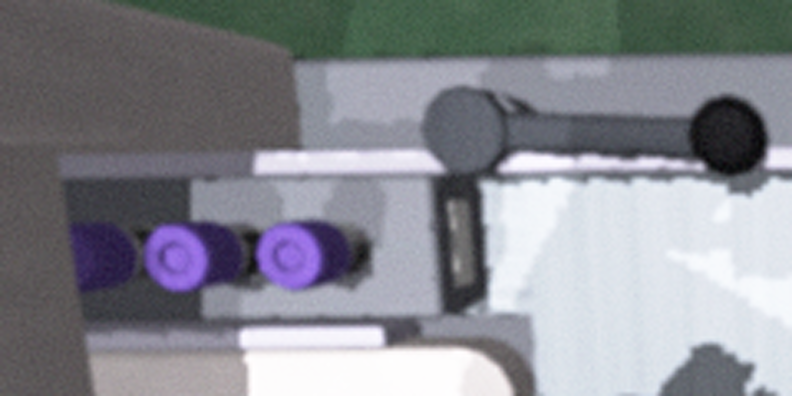

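Request:
carry_out(steps=[{"xyz": [4,0,0],"rot": [0,0,0]},{"xyz": [8,0,0],"rot": [0,0,0]},{"xyz": [11.6,-0.1,0],"rot": [0,0,0]},{"xyz": [11.6,-0.1,-4],"rot": [0,0,0]},{"xyz": [11.6,-0.1,-8],"rot": [0,0,0]},{"xyz": [11.6,-0.1,-8],"rot": [0,0,0]},{"xyz": [11.6,-0.1,-8],"rot": [0,0,0]}])

```text
t: 15.0
tool_pos: [0.6004, -0.14, 0.1286]
orientation: [2.391, -2.035, -0.007]
force: [0.2, -0.2, 0.9]
opening: 0.0556
```

```bash
python3 - <<'E'
from h import *
s=read_state();Rm=R.from_rotvec(s['orientation']).as_matrix();print(s['t'],s['tool_pos'],W2S(s['tool_pos']),s['force'],s['opening'])
im=read_camera('wrist');cv2.imwrite('pics/w15.png',im[:,:,::-1])
im=read_camera('scene');cv2.imwrite('pics/s15.png',cv2.resize(im[180:360,220:460],None,fx=3,fy=3)[:,:,::-1])
E
```

```text
15.0 [ 0.60041234 -0.1399844   0.1285919 ] [[ 112.73799695 -107.71839814]] [ 0.2018852  -0.17759002  0.85346547] 0.05563411025387764
```

View pics/w15.png

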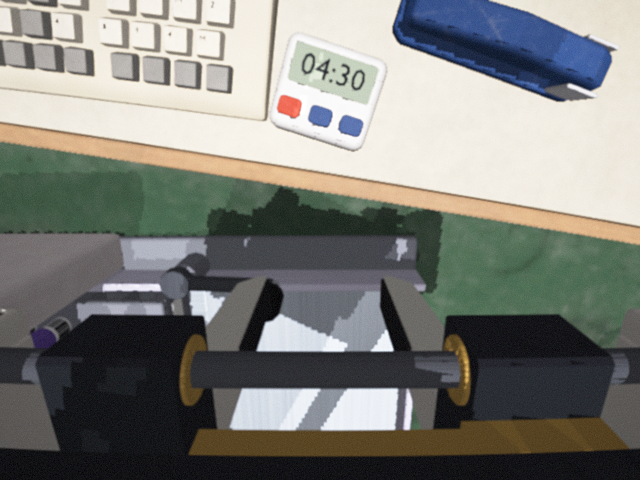

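View pics/s15.png

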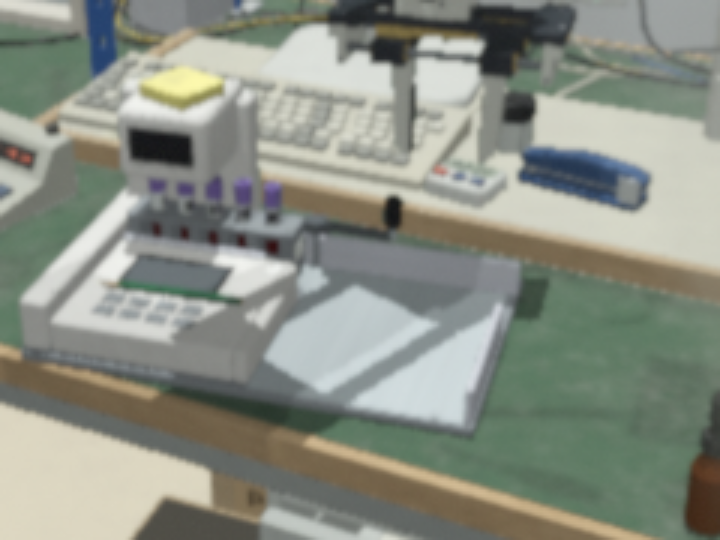

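Request:
carry_out(steps=[{"xyz": [0.2,0,-2],"rot": [0,0,0]},{"xyz": [0.2,0,-3.5],"rot": [0,0,0]},{"xyz": [0.2,0,-5.2],"rot": [0,0,0]},{"xyz": [0.2,0,-5.2],"rot": [0,0,0]},{"xyz": [0.2,0,-5.2],"rot": [0,0,0]}])

```text
t: 15.6
tool_pos: [0.6034, -0.1406, 0.0784]
orientation: [2.392, -2.036, -0.001]
force: [-0.6, -0.8, 0.9]
opening: 0.0557
```

```bash
python3 - <<'E'
from h import *
s=read_state();Rm=R.from_rotvec(s['orientation']).as_matrix();print(s['t'],s['tool_pos'],W2S(s['tool_pos']),s['force'],s['opening'])
im=read_camera('wrist');cv2.imwrite('pics/w16.png',im[:,:,::-1])
p=s['tool_pos'][:2]
for th in(75,60,45,38,33):
  t=np.radians(th);k=(90-66*np.cos(t),-5-66*np.sin(t))
  print(th,((S2W(k[0]+17,k[1]-37)-p)*100).round(2))
E
```

```text
15.6 [ 0.60339548 -0.1406308   0.07840196] [[ 115.57746692 -108.83838656]] [-0.61465043 -0.80389747  0.87199585] 0.05566457470266833
75 [-2.58 -0.11]
60 [-4.26  0.28]
45 [-5.78  1.1 ]
38 [-6.4   1.61]
33 [-6.81  2.02]
```

View pics/w16.png

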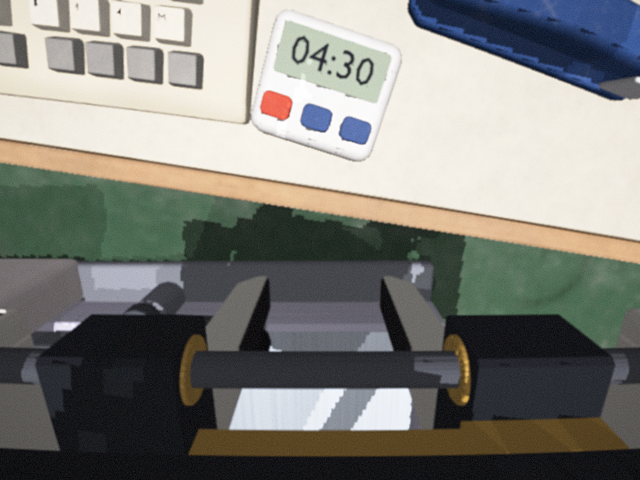

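Request:
carry_out(steps=[{"xyz": [-0.8,0,0],"rot": [0,0,0]},{"xyz": [-1.7,-0.1,0],"rot": [0,0,0]},{"xyz": [-2.6,-0.1,0],"rot": [0,0,0]},{"xyz": [-3.4,0.1,0],"rot": [0,0,0]},{"xyz": [-4.3,0.3,0],"rot": [0,0,0]},{"xyz": [-5.1,0.7,0],"rot": [0,0,0]},{"xyz": [-5.8,1.1,0],"rot": [0,0,0]},{"xyz": [-6.4,1.6,0],"rot": [0,0,0]},{"xyz": [-6.8,2.0,0],"rot": [0,0,0]}])

```text
t: 16.55
tool_pos: [0.5352, -0.1201, 0.0786]
orientation: [-2.392, 2.036, 0.0]
force: [1.5, -0.3, -0.4]
opening: 0.0563
```

```bash
python3 - <<'E'
from h import *
s=read_state();Rm=R.from_rotvec(s['orientation']).as_matrix();print(s['t'],s['tool_pos'],W2S(s['tool_pos']),s['force'],s['opening'])
im=read_camera('wrist');cv2.imwrite('pics/w17.png',im[:,:,::-1])
im=read_camera('scene');cv2.imwrite('pics/s17.png',cv2.resize(im[180:360,220:460],None,fx=3,fy=3)[:,:,::-1])
E
```

```text
16.55 [ 0.53515536 -0.12009268  0.07857492] [[ 51.55335764 -77.54236361]] [ 1.50230978 -0.33839179 -0.40830367] 0.05629981356353018
```

View pics/w17.png

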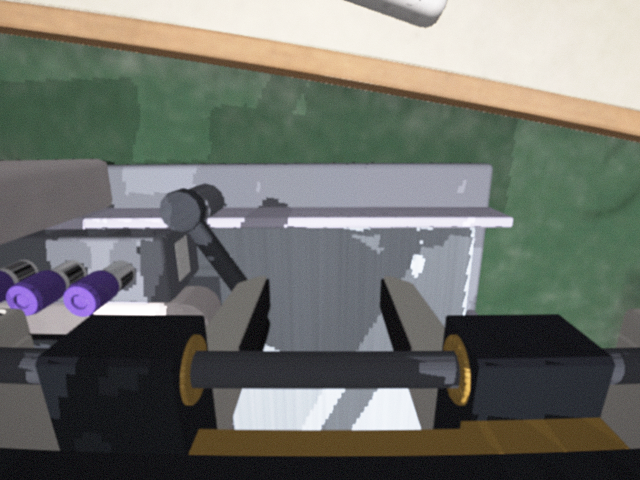

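View pics/s17.png

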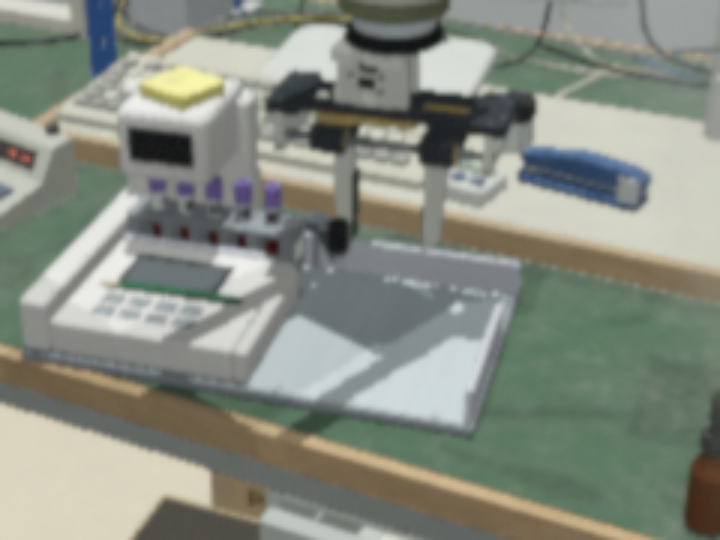

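Request:
carry_out(steps=[{"xyz": [0.8,0.1,0],"rot": [0,0,0]},{"xyz": [1.1,-1.6,0],"rot": [0,0,0]},{"xyz": [1.3,-3.2,0],"rot": [0,0,0]},{"xyz": [0,-3.4,0],"rot": [0,0,0]},{"xyz": [-1.4,-3.7,0],"rot": [0,0,0]},{"xyz": [-1.4,-3.7,0],"rot": [0,0,0]}])

```text
t: 17.25
tool_pos: [0.5207, -0.1594, 0.0782]
orientation: [2.39, -2.038, -0.002]
force: [-0.2, -0.9, 0.0]
opening: 0.0557
```

```bash
python3 - <<'E'
from h import *
s=read_state();Rm=R.from_rotvec(s['orientation']).as_matrix();print(s['t'],s['tool_pos'],W2S(s['tool_pos']),s['force'],s['opening'])
im=read_camera('wrist');cv2.imwrite('pics/w18.png',im[:,:,::-1])
p=s['tool_pos'][:2]
for th in(40,30,20,10,5,0,-2):
  t=np.radians(th);k=(90-66*np.cos(t),-5-66*np.sin(t))
  print(th,((S2W(k[0],k[1]-54.2)-p)*100).round(2))
E
```

```text
17.25 [ 0.52067869 -0.15936585  0.07818308] [[  30.92027308 -113.95983657]] [-0.20916704 -0.94399305  0.03663023] 0.05567180195964789
40 [0.64 1.36]
30 [-0.16  2.18]
20 [-0.81  3.13]
10 [-1.28  4.18]
5 [-1.45  4.73]
0 [-1.57  5.29]
-2 [-1.6   5.52]
```

View pics/w18.png

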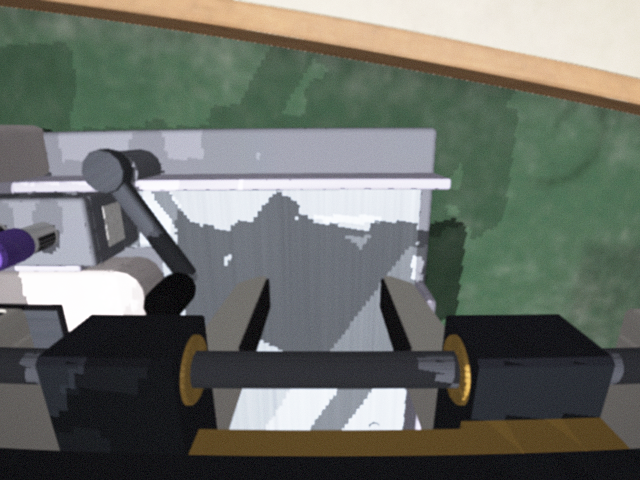

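Request:
carry_out(steps=[{"xyz": [-0.1,0.6,0],"rot": [0,0,0]},{"xyz": [-0.1,1.2,0],"rot": [0,0,0]},{"xyz": [-0.2,1.8,0],"rot": [0,0,0]},{"xyz": [-0.3,2.3,0],"rot": [0,0,0]},{"xyz": [-0.6,2.8,0],"rot": [0,0,0]},{"xyz": [-0.9,3.3,0],"rot": [0,0,0]},{"xyz": [-1.1,3.8,0],"rot": [0,0,0]},{"xyz": [-1.3,4.3,0],"rot": [0,0,0]},{"xyz": [-1.4,4.7,0],"rot": [0,0,0]},{"xyz": [-1.5,5.0,0],"rot": [0,0,0]}])

```text
t: 18.3
tool_pos: [0.5067, -0.1073, 0.0787]
orientation: [-2.392, 2.036, -0.0]
force: [-0.3, -0.9, -0.7]
opening: 0.0559
```

Request:
carry_out(steps=[{"xyz": [0,0.2,0],"rot": [0,0,0]},{"xyz": [0,0.3,0],"rot": [0,0,0]}])

```text
t: 18.5
tool_pos: [0.5068, -0.1045, 0.0787]
orientation: [-2.392, 2.036, -0.0]
force: [-0.3, -0.8, 0.5]
opening: 0.0557
```

```bash
python3 - <<'E'
from h import *
s=read_state();Rm=R.from_rotvec(s['orientation']).as_matrix();print(s['t'],s['tool_pos'],W2S(s['tool_pos']),s['force'],s['opening'])
im=read_camera('wrist');cv2.imwrite('pics/w19.png',im[:,:,::-1])
im=read_camera('scene');cv2.imwrite('pics/s19.png',cv2.resize(im[180:360,220:460],None,fx=3,fy=3)[:,:,::-1])
E
```

```text
18.5 [ 0.50684481 -0.10452592  0.07866783] [[ 26.13057053 -57.6051295 ]] [-0.29189768 -0.80075634  0.54444386] 0.05568892285581149
```

View pics/w19.png

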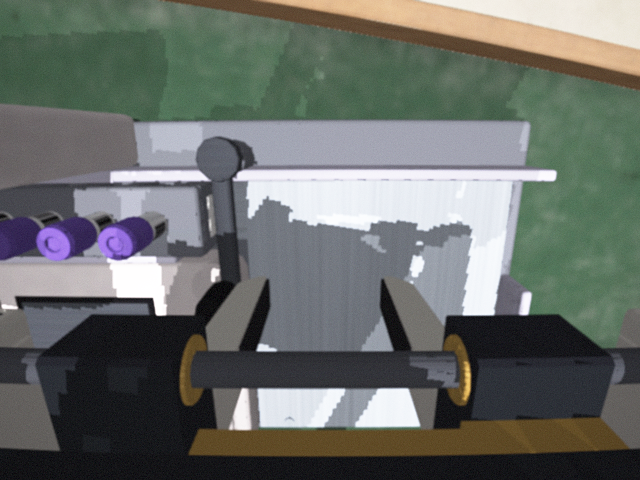

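View pics/s19.png

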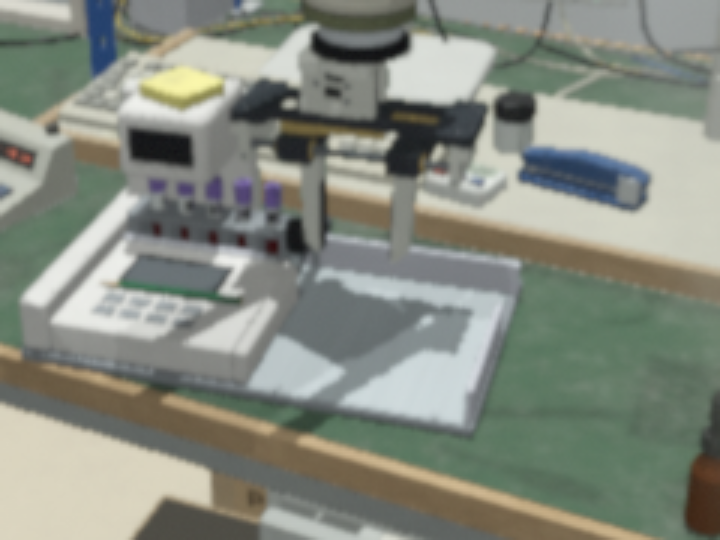

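Request:
carry_out(steps=[{"xyz": [0,0.15,0],"rot": [0,0,0]},{"xyz": [-0.05,0.3,0],"rot": [0,0,0]}])

```text
t: 18.8
tool_pos: [0.5067, -0.1031, 0.0789]
orientation: [2.391, -2.036, 0.004]
force: [1.7, -10.4, -1.5]
opening: 0.0553
```

Request:
carry_out(steps=[{"xyz": [-0.02,0.15,0],"rot": [0,0,0]},{"xyz": [-0.04,0.25,0],"rot": [0,0,0]}])

```text
t: 19.0
tool_pos: [0.5067, -0.1026, 0.0792]
orientation: [2.389, -2.035, 0.009]
force: [2.2, -19.7, -4.7]
opening: 0.0551
```

Hard stop reached. Retreat and inspect.

Request:
carry_out(steps=[{"xyz": [0.1,-1,0],"rot": [0,0,0]},{"xyz": [0.3,-2.5,0],"rot": [0,0,0]},{"xyz": [0.3,-3,3],"rot": [0,0,0]},{"xyz": [0.3,-3,7],"rot": [0,0,0]},{"xyz": [-1,-3,11],"rot": [0,0,0]},{"xyz": [-3,-3,14],"rot": [0,0,0]},{"xyz": [-4,-3,17],"rot": [0,0,0]},{"xyz": [-4,-3,17],"rot": [0,0,0]},{"xyz": [-4,-3,17],"rot": [0,0,0]}])

```text
t: 19.9
tool_pos: [0.4664, -0.1298, 0.2494]
orientation: [-2.391, 2.036, -0.003]
force: [-0.1, -0.6, -0.7]
opening: 0.0555
```

```bash
python3 - <<'E'
from h import *
s=read_state();Rm=R.from_rotvec(s['orientation']).as_matrix();print(s['t'],s['tool_pos'],W2S(s['tool_pos']),s['force'],s['opening'])
c=cam('wrist');np.save('w20.npy',np.array(list(c),dtype=object),allow_pickle=True)
im=read_camera('wrist');cv2.imwrite('pics/w20.png',im[:,:,::-1])
E
```

```text
19.9 [ 0.46639498 -0.12980918  0.24939675] [[-17.87344386 -76.01920763]] [-0.13348152 -0.63753426 -0.67716257] 0.05553579268572061
```

View pics/w20.png

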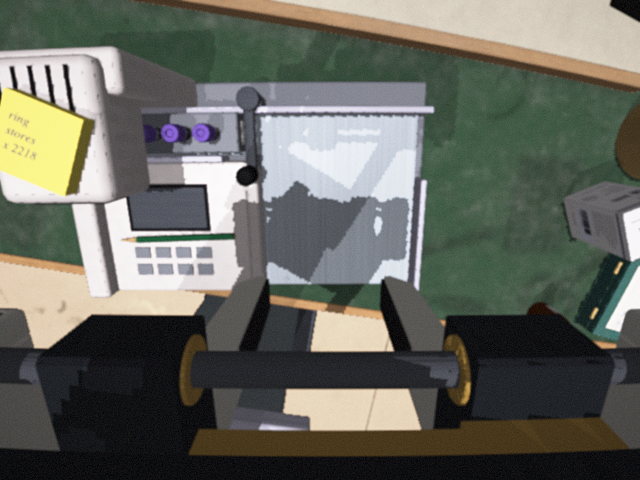

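```bash
python3 - <<'E'
from h import *
c=tuple(np.load('w20.npy',allow_pickle=True))
a=W2S(ray(c,[(247.5,175.5),(248.5,98)],[.084,.052]));print(a.round(1));d=a[0]-a[1];print('theta',np.arctan2(-d[1],-d[0]))
im=cv2.imread('pics/w20.png');hsv=cv2.cvtColor(im,cv2.COLOR_BGR2HSV)
m=cv2.inRange(hsv,(118,80,50),(145,255,255));n,_,st,ce=cv2.connectedComponentsWithStats(m)
C=[ce[i] for i in range(1,n) if st[i,4]>60];print(W2S(ray(c,C,.09)).round(1))
print('pencil etc', W2S(ray(c,[(125,240),(235,236)],.045)))
c1=tuple(np.load('w1.npy',allow_pickle=True));print(W2S(ray(c1,[(150,173),(244,168)],.045)))
cv2.imwrite('pics/w20z.png',cv2.resize(im[70:200,130:290],None,fx=4.5,fy=4.5,interpolation=cv2.INTER_CUBIC))
im=read_camera('scene');cv2.imwrite('pics/s20.png',cv2.resize(im[180:360,220:530],None,fx=2.5,fy=2.5)[:,:,::-1])
E
```

```text
[[24.8 -8.8]
 [91.6 -7. ]]
theta 0.027838342361648637
[[61.3 50.7]
 [61.4 70.5]
 [61.3 24.9]]
pencil etc [[-44.98120667 131.80703833]
 [-41.0443512   16.05422548]]
[[-44.52915316 131.18686537]
 [-42.26288993  17.44188457]]
```

View pics/w20z.png

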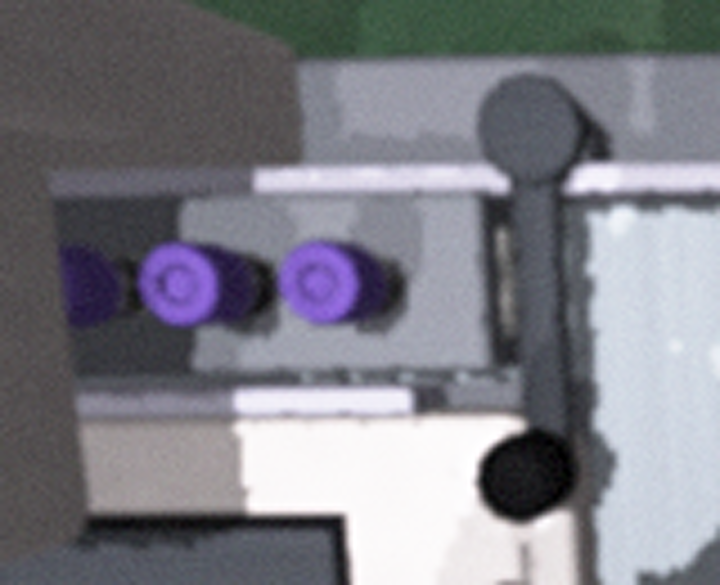

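View pics/s20.png

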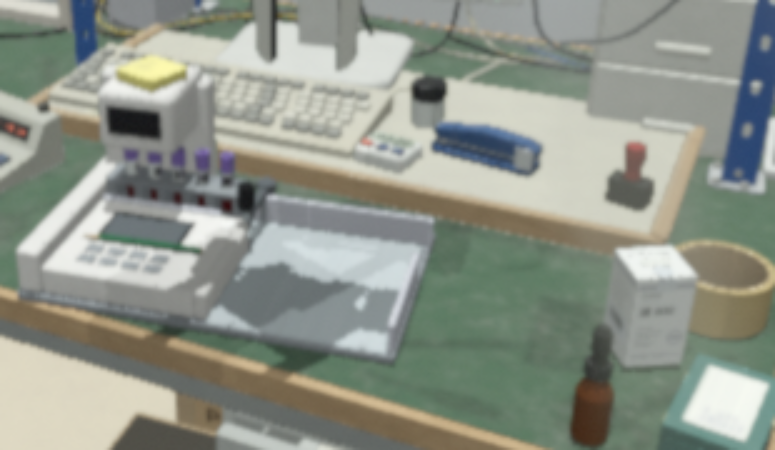

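```bash
python3 -c "
from plant import *
print(read_state()['t']);print(close_job())"
```

```text
20.0
the job is handed in; nothing more can be done
None
```

The rack is loaded and the retaining lever is closed. I handed the job in at about 20 s, and `close_job` gave no verdict.

**What I did:**
- I pushed the rack back with the open fingers until it met the rear rail. The force there rose to about 23 N with no further movement.
- I slid it left with the outer face of one finger until it met the end stop. The force there rose to about 11 N with no further movement.
- I swung the lever to its closed stop by its knob, where the force reached about 20 N, then backed off clear of everything.

**Last checks:**
- **Rack:** the wrist view puts it at x of about 61 mm, square and upright. It puts y at about 76 mm, where touching the stop should read 79 mm. My measured frame is only good to about 2 mm and the tube caps were seen at an angle. The reading is inside the 70 mm limit, and the force contact agrees with the rack being home.
- **Lever:** the angle measures about 0.03 rad, which is closed to within the 0.10 rad allowed.
- **Bystanders:** the pencil reads within about 2 mm of where it was. The pad, carton, dropper, slides and tape look undisturbed. I did not check the mouse at the end, but the arm never went near it.

One change of plan: I first turned the gripper for the left push in a way that would have run the last joint past its limit. I caught this before touching the rack and used the one-finger push instead.

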